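# Load two slide cassettes into a scanner's spring magazine

## Task

Load both slide cassettes into the slide scanner's tilted spring magazine, the blue one first and the orange one on top of it: press each one flat down against the sprung follower, slide it back under the yellow lips until it is home against the back wall, white label end outward, and let go so that the spring holds it up against the lips. Let go of the blue one before loading the orange one, and do not disturb the bottle, dishes, flask or tube rack.

Things in the scene. Friction and masses are not known exactly. Their poses are not given: they have to be found in the camera images.
- blue_center (a point): Blue slide cassette: a rigid flat plastic tray, 100 mm long (its x axis), 56 mm wide (y), 20 mm thick (z), about 120 g, carrying two glass slides on its top face, lying flat on the table. The point is its centre, 10 mm above its underside. Its -x end is the label end, marked by a white strip on top. It can be gripped across its 56 mm width.
- orange_center (a point): Orange slide cassette, same shape, size and axes as the blue one; the point is its centre.
- blue_label (a point): Point in the blue cassette's white label end: 40 mm from its centre along its -x axis, at half thickness.
- orange_label (a point): The same point in the orange cassette's label end.
- mag: Stack magazine on a white slide scanner (150 mm wide, 167 mm high, blue top), fixed to the table, tilted 30 degrees so that its mouth leans towards its open front. Origin 145 mm above the table, at the back wall's inner face (x=0), mid-width (y=0), level with the lips' underside (z=0). +x: from the open front to the back wall, rising at 30 degrees. +z: out of the mouth, 30 degrees from vertical.
- mag_lips (a point): Front edge of the lips' underside, mid-width: x=-20 mm in the magazine's frame, same axes. Two yellow lips, 6 mm thick, one in each rear corner (|y| 12 to 38 mm), reach from the back wall to here. Side guides (inner faces at y=+-32, outer at +-38 mm, tops at z=6 mm) reach from the back wall to x=-43 mm; farther out sides and front are open, so fingers have room there.
- mag_press (a point): Where a cassette's centre may be while it is pressed down (-z), just clear of the lips: x=-76, y=0, z=-14 mm in the magazine's frame, same axes. Here its top is 4 mm below the lips' underside, low enough to slide along +x under them. The cassette lies with its axes parallel to the magazine's, label end to -x, out of the open front.
- mag_home (a point): Where the centre of the top cassette finally is: x=-50, y=0, z=-10 mm in the magazine's frame, same axes: its rear edge at the back wall, its top pressed up against the lips by the spring. Pressing in the next one on top pushes it down; the lower of two ends with its centre 20 mm lower (z=-30 mm).
- follower (a joint): How far (m) the magazine's grey sprung follower is pushed down along -z: 0 when empty (its flat top, 100 mm long from x=-2 to -102 mm, 48 mm wide, is then 3 mm below the lips' underside), about 0.017 with one cassette loaded, 0.037 with two; stop at 0.046. The spring pushes with 5 N at 0 and 1 N more for every 10 mm.
- screen: Clear splash screen with a green top edge, fixed upright on the table between the cassettes and the scanner: 220 mm long (x), 10 mm thick (feet 50 mm wide), 160 mm high; origin at the centre of its underside. It must be passed over or round.
- bottle: Amber bottle with blue cap, 60 mm across, 160 mm high, standing; origin at the centre of its underside. Bystander.
- dishes: Two stacked round culture dishes, 62 mm across, 32 mm high together, one piece; origin at the centre of the underside. Bystander.
- flask: Clear culture flask lying flat, with a green cap at its -x end: about 102 mm long (x from -59 to 43 mm), 56 mm wide, 28 mm high; origin under the body. Bystander.
- rack: Grey tube rack with capped tubes, 56 mm (x) by 140 mm (y), 70 mm high; origin at the centre of its underside. Bystander.
Not all that is in view belongs to the job. What is shaped like the part that bears orange_center but purple, red or turquoise is not meant.

How it is judged:
On the way, in this order (a step that is already met when the one before it is completed fails the run):
1. the blue cassette alone is home under the lips, label end outward, held up by the spring and let go (x of blue_center in the frame of mag between -0.06 and -0.045 m and y of blue_center in the frame of mag between -0.007 and 0.007 m and z of blue_center in the frame of mag between -0.015 and -0.005 m and angle between the z axis of blue_center and the z axis of mag, either way round below 0.1 rad and x of blue_label in the frame of mag below -0.08 m and contact force between the fingers and blue below 0.1 N and value of joint follower above 0.012 m and linear speed of blue below 0.02 m/s), for 0.2 s.
2. the orange cassette is pressed in on top of the blue one and home under the lips, and let go (x of blue_center in the frame of mag between -0.06 and -0.045 m and y of blue_center in the frame of mag between -0.007 and 0.007 m and z of blue_center in the frame of mag between -0.035 and -0.025 m and angle between the z axis of each of blue_center, orange_center and the z axis of mag, either way round below 0.1 rad and x of each of blue_label, orange_label in the frame of mag below -0.08 m and x of orange_center in the frame of mag between -0.06 and -0.045 m and y of orange_center in the frame of mag between -0.007 and 0.007 m and z of orange_center in the frame of mag between -0.015 and -0.005 m and contact force between the fingers and orange below 0.1 N), for 0.2 s.
At the end, for the whole second after the job is handed in: Both let go and at rest in the magazine, flat within 0.1 rad, label ends outward, orange on top against the lips, blue below; centres 45 to 60 mm from the back wall, within 7 mm of mid-width, and 10 mm (orange) and 30 mm (blue) below the lips' underside, within 5 mm (x of blue_center in the frame of mag between -0.06 and -0.045 m and y of blue_center in the frame of mag between -0.007 and 0.007 m and z of blue_center in the frame of mag between -0.035 and -0.025 m and angle between the z axis of each of blue_center, orange_center and the z axis of mag, either way round below 0.1 rad and x of each of blue_label, orange_label in the frame of mag below -0.08 m and x of orange_center in the frame of mag between -0.06 and -0.045 m and y of orange_center in the frame of mag between -0.007 and 0.007 m and z of orange_center in the frame of mag between -0.015 and -0.005 m and value of joint follower above 0.031 m and linear speed of each of blue, orange below 0.02 m/s); the robot touches nothing.
It fails at once if the amber bottle is moved more than 25 mm or tipped (distance of bottle from where it was at the start of the episode above 0.025 m or angle between bottle's own z axis and vertical above 0.35 rad).
It fails at once if the stack of dishes is moved more than 25 mm or tipped (distance of dishes from where it was at the start of the episode above 0.025 m or angle between dishes's own z axis and vertical above 0.35 rad).
It fails at once if the culture flask is moved more than 25 mm or tipped (distance of flask from where it was at the start of the episode above 0.025 m or angle between flask's own z axis and vertical above 0.35 rad).
It fails at once if the tube rack is moved more than 25 mm or tipped (distance of rack from where it was at the start of the episode above 0.025 m or angle between rack's own z axis and vertical above 0.35 rad).
It also fails if it takes over 70 s, if anything falls off the work surface, if the arm or the gripper's body presses on something with over 40 N, if the wrist force passes 120 N, or if a joint passes its speed limit or range.

## Robot

A 6-joint arm with a two-finger parallel gripper is mounted at the origin on the work surface. World frame = base frame: x ahead of the robot, y to its left, z up, the work surface at z = 0. Lengths are in m, angles in rad, forces in N, time in s.
With the tool pointing down it reaches from about 0.25 to 0.725 m from the base axis. Payload 4 kg.
Tool frame: the origin (TCP) lies on the centre line of the jaws, within the pads' length; the fingertips stand 17 mm ahead of it and the grasp point (between the pads) lies 2 mm behind it; z points along the fingers, y is the line along which they close (so a half turn about z gives the same grasp; the last joint's range is limited). The gripper opens to 85 mm and grips with 20 to 120 N. Pads are 22 mm wide; open, the fingers measure 114 mm over their backs; the gripper's body (76 mm by 85 mm) begins 54 mm behind the grasp point. The pads swing forward as they close: fully open they stand 13 mm farther back than shut.
Start: joints at [1.254, 0.241, 0.005, 1.335, 0, 1.571], TCP at [0.156, 0.475, 0.214] pointing down, gripper open.
Joint ranges: [-2.72, 2.72], [-1.05, 1.87], [-1.09, 1.28], [-1.99, 2.15], [-1.42, 1.44], [-3.14, 3.14]. Speed limits (rad/s): [2.79, 2.79, 3.14, 3.14, 3.14, 3.14].

## Interface

Orientations are given as a unit quaternion [x, y, z, w].
In Python, from workcell import bot, camera, get_calibration gives the robot as it stands.
- The arm moves only by the tool apply_moves, never from a script. Its argument "steps" is a list of rows, each a list of 3 entries, a list of its own where there are three numbers: the shift along the tool's x, y, z as a fraction of full scale, then the turn, a rotation vector about the tool's x, y, z as a fraction of full scale, then the opening, from 0 (shut) to 1 (fully open). A call has exactly 8 rows; each row shifts and turns the commanded pose from where the row before left it, along the tool's axes as they then stand; what a row does not reach is not made up. Full scale, the value 1, is 20 cm for a shift and pi rad for a turn. A row lasts 1/12 s, in which the tool goes at most 41.7 mm and 7.16 degrees, less where a joint would pass 70% of its speed; a pose out of reach is approached as far as the arm can. A call with a number of a shift or a turn outside -1 to 1 is refused whole. A call with a gripper value outside its range is refused whole. The fingers move at their own pace and stop on an object; the grip force is fixed at half the most. Time passes only in rows, so rows that do not move let the fingers close, or fill a call up. It gives the time, the measured TCP pose, the force, the opening and the grip force at its end, in the units of the state.
- bot.get_obs(): the state, without advancing time (a new reading comes with each control period).
- camera(name): name is "scene" or "side" or "wrist"; returns (picture, depth): 384x512x3 uint8, red, green, blue; 384x512 float32, m along the optical axis (not along the pixel's ray), 0 where there is no reading.
- get_calibration(name): a dict with "fov_y" (degrees; the focal length in pixels is half the picture's height over the tangent of half this angle, whatever the lens; pixels are square), "cx", "cy" (the principal point, pixels), "rvec" (rotation vector, rad) and "tvec" (3), from world to camera coordinates, as OpenCV has them. Camera axes: x right, y down, z forward; pixel columns grow to the right and rows downward; lengths in m; the calibration is good to about 2 mm. A picture is of the moment at which its call begins: read the wrist's pose just before it. get_calibration takes no time and is no camera call; for the wrist camera it gives the pose at the moment of the call.
- bot.job_done(): hands the job in; it is judged then, once.
The state is a dict: "clock": time; "joint_pos": joint angles; "joint_vel": joint speeds; "tau": joint torques, N m; "eef_pos": TCP position; "tool_rot": TCP orientation; "ft_force": force on the tool from outside, world axes, zero at the start; "ft_torque": the same for the moment, N m; "grip_width": finger opening in m; "grasp_force": force on a finger pad.
Only numpy, scipy, OpenCV 4.12 (cv2) and the standard library are available. Lean on these libraries where they do the work, as an engineer would, in place of code of your own. Each camera call takes 0.05 s, during which the arm holds its last target. There are 200 camera calls.

## Working session

There is one attempt and no reset: what is moved stays moved. The work goes in short steps, Python scripts to look and compute and a tool call to move; the robot and the scene stay as the last step left them, time stands still between calls to the robot, and variables do not carry over. Pictures are saved under pics/ and viewed, at most 11 in all, crops included, and the job is handed in when it is done.

Besides the shell and the picture viewer there is one more tool, called after "Call:" by a JSON object that holds its "op" and its "data", one argument or row to a line. apply_moves: Moves the arm, as the interface text tells. Its arguments: {"type":"object","properties":{"steps":{"type":"array"}},"required":["steps"]}

```bash
ls; mkdir -p pics
cat > h.py <<'E'
import numpy as np, cv2
from workcell import bot, camera, get_calibration
from scipy.spatial.transform import Rotation as R
def cal(n):
    c=get_calibration(n); f=192/np.tan(np.radians(c['fov_y'])/2)
    return f,c['cx'],c['cy'],R.from_rotvec(np.ravel(c['rvec'])).as_matrix(),np.ravel(c['tvec']),c
def cloud(n,d,C=None):
    f,cx,cy,Rm,t,_=C or cal(n)
    v,u=np.mgrid[:384,:512]
    P=np.stack([(u-cx)/f*d,(v-cy)/f*d,d],-1)
    return (P-t)@Rm
E
python3 - <<'E'
from h import *
o=bot.get_obs(); print(o)
for n in ['scene','side','wrist']:
    C=cal(n); p,d=camera(n); np.savez(f'{n}0.npz',p=p,d=d,P=cloud(n,d,C))
    print(C[5]); cv2.imwrite(f'pics/{n}0.png',p[...,::-1])
E
```

```text
pics
{'clock': 0.0, 'joint_pos': array([ 1.25402337e+00,  2.41412854e-01,  3.71250773e-03,  1.33523164e+00,
       -3.96778075e-05,  1.57080396e+00]), 'joint_vel': array([-6.08663402e-04, -1.50515353e-04,  7.50099182e-05,  4.45637393e-04,
       -7.47758490e-04, -1.11156771e-03]), 'tau': array([ 1.23883792e-04, -3.72319794e+01,  2.52405506e+01,  1.67767634e-02,
        6.94488358e-05,  1.76928467e-06]), 'eef_pos': array([0.1555484 , 0.4744643 , 0.21270862]), 'tool_rot': array([ 1.57728744e-01,  9.87481900e-01, -1.05759284e-03, -1.48828841e-04]), 'ft_force': array([0.4604012 , 0.01593975, 0.00162542]), 'ft_torque': array([ 0.00520679,  0.0184214 , -0.0027177 ]), 'grasp_force': 0.0, 'grip_width': 0.08567292497346597}
{'fov_y': 42.755219453934274, 'cx': 261.3255709577724, 'cy': 190.1836128911776, 'rvec': array([ 2.07449022,  1.2059776 , -0.48599853]), 'tvec': array([-0.33511433, -0.21982955,  1.69666358])}
{'fov_y': 54.6819640934887, 'cx': 246.45455876925718, 'cy': 189.4480764886121, 'rvec': array([ 2.41329768, -0.32806784,  0.13388602]), 'tvec': array([-0.48564565,  0.26723617,  0.8218859 ])}
{'fov_y': 68.44799035920674, 'cx': 260.2941690527525, 'cy': 193.0961839925913, 'rvec': array([-2.33996767, -1.6974862 , -0.24836011]), 'tvec': array([-0.49863201, -0.03911024,  0.38059143])}
```

View pics/scene0.png

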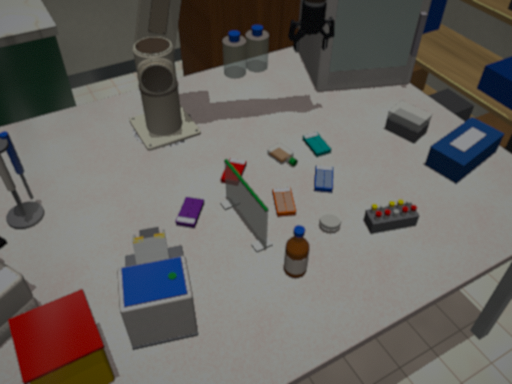

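View pics/side0.png

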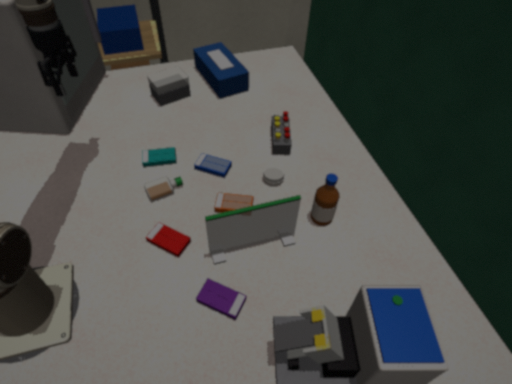

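The scene picture shows the blue cassette at (324,179), the orange one at (284,202), the screen at (245,200) and the scanner at (158,300). In the side picture blue is at (213,164), orange at (235,203), and the yellow lips are at (318,315) and (320,340). The decoys are turquoise, red and purple. The flask is also near: a clear body with a green cap at (275,155). Next I measure and make an enlarged crop.

Run:
```python
from h import *
z={n:np.load(n+'0.npz') for n in ['scene','side']}
boxes={'side':{'blue':(190,148,240,182),'orange':(208,188,260,218),'lips':(305,300,335,352),'turq':(135,143,182,170),'dishes':(258,166,290,188),'bottle':(308,170,345,228),'rack':(265,108,296,156),'flask':(140,172,186,202)},
'scene':{'blue':(308,162,340,196),'orange':(268,186,300,218),'lips':(125,225,180,262)}}
R0={'blue':(100,135),'orange':(2,20),'lips':(20,35)}
for n,bs in boxes.items():
  p,P=z[n]['p'],z[n]['P']; hsv=cv2.cvtColor(p,cv2.COLOR_RGB2HSV)
  for k,(a,b,c,e) in bs.items():
    sub=P[b:e,a:c]; h=hsv[b:e,a:c]
    if k in R0: m=(h[...,0]>=R0[k][0])&(h[...,0]<=R0[k][1])&(h[...,1]>(150 if k=='lips' else 70))
    else: m=(sub[...,2]>.012)
    q=sub[m]; 
    v,u=np.nonzero(m)
    print(n,k,m.sum(),'px',np.round([u.mean()+a,v.mean()+b],1),'med',np.median(q,0).round(4),'min',np.percentile(q,3,axis=0).round(3),'max',np.percentile(q,97,axis=0).round(3))
    if k in('blue','orange'):
      t=sub[(sub[...,2]>.012)&(sub[...,2]<.04)]
      r=cv2.minAreaRect((t[:,:2]*1000).astype(np.float32)); print('  rect',r, 'z',np.median(t[:,2]), 'n',len(t))
      w=sub[(sub[...,2]>.012)&(h[...,1]<40)&(h[...,2]>120)]; print('  white',len(w),w.mean(0).round(3) if len(w) else '')
s=z['side']['p'][...,::-1]
a=cv2.resize(s[140:230,130:300],None,fx=4,fy=4,interpolation=cv2.INTER_CUBIC)
b=cv2.resize(s[285:384,255:425],None,fx=4,fy=2.4,interpolation=cv2.INTER_CUBIC)
cv2.imwrite('pics/crop1.png',cv2.convertScaleAbs(np.vstack([a,b])[:598],alpha=1.4))
```

```text
side blue 279 px [214.  167.3] med [0.4902 0.3047 0.019 ] min [0.444 0.275 0.007] max [0.536 0.341 0.022]
  rect ((490.04168701171875, 322.12042236328125), (58.57954025268555, 100.61749267578125), 53.59505844116211) z 0.019772148426483848 n 507
  white 18 [0.434 0.126 0.237]
side orange 486 px [234.3 202.1] med [0.5133 0.1592 0.0202] min [0.466 0.139 0.009] max [0.562 0.191 0.024]
  rect ((514.1110229492188, 163.1832275390625), (59.56771469116211, 99.92111206054688), 66.4601821899414) z 0.02030171284278802 n 561
  white 53 [0.473 0.155 0.05 ]
side lips 228 px [318.  328.4] med [ 0.5634 -0.2637  0.1454] min [ 0.551 -0.281  0.14 ] max [ 0.577 -0.223  0.15 ]
side turq 489 px [158.4 155.4] med [0.34   0.394  0.0197] min [0.294 0.369 0.014] max [0.387 0.427 0.023]
side dishes 344 px [273.4 174.1] med [0.6462 0.2225 0.0309] min [0.62  0.201 0.014] max [0.676 0.251 0.035]
side bottle 993 px [325.5 200.6] med [0.7183 0.0487 0.0962] min [0.699 0.034 0.019] max [0.747 0.074 0.16 ]
side rack 725 px [280.7 133.1] med [0.7161 0.3551 0.0456] min [0.683 0.314 0.015] max [0.753 0.441 0.071]
side flask 541 px [161.4 186.8] med [0.3321 0.2658 0.0249] min [0.292 0.236 0.014] max [0.385 0.292 0.029]
scene blue 278 px [323.5 181.1] med [0.5122 0.31   0.0183] min [0.46  0.276 0.007] max [0.542 0.351 0.023]
  rect ((492.5308532714844, 321.3832702636719), (55.87739562988281, 107.51922607421875), 51.697635650634766) z 0.019104920489991833 n 425
  white 46 [0.459 0.348 0.019]
scene orange 486 px [284.  203.2] med [0.5298 0.156  0.0185] min [0.483 0.124 0.006] max [0.567 0.192 0.023]
  rect ((516.612060546875, 163.12197875976562), (56.4551887512207, 104.71517181396484), 67.42659759521484) z 0.01892279078935483 n 495
  white 53 [0.478 0.179 0.02 ]
scene lips 25 px [147.6 236.2] med [ 0.5642 -0.2651  0.1437] min [ 0.556 -0.28   0.14 ] max [ 0.575 -0.222  0.148]
```

View pics/crop1.png

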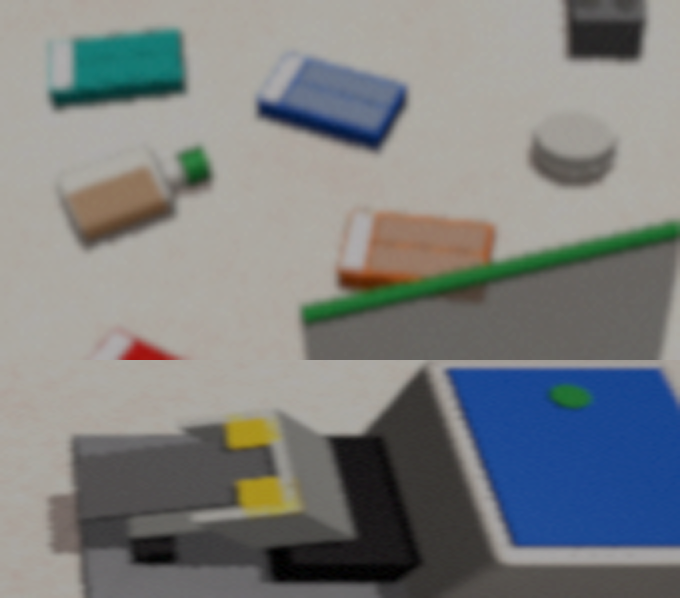

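The crop confirms which cassettes to take: blue at side pixel (213,164) with its white label at the left, upper end, and orange at (235,203) with its label at the left. The turquoise, red and purple ones are not meant. The magazine's open front faces the robot (-x world), and its lips are yellow. Next I estimate the magazine and screen poses.

Run:
```python
from h import *
z=np.load('side0.npz'); p,P=z['p'],z['P']; hsv=cv2.cvtColor(p,cv2.COLOR_RGB2HSV); H,S,V=hsv[...,0],hsv[...,1],hsv[...,2]
u,v=np.meshgrid(np.arange(512),np.arange(384))
m=(H>100)&(H<135)&(S>120)&(u>355)&(v>285)&(abs(P[...,2]-.167)<.01)
print('scanner top',m.sum(),cv2.minAreaRect((P[m][:,:2]*1000).astype(np.float32)),np.median(P[m][:,2]))
m=((H>18)&(H<36)&(S>120)&(u>300)&(u<340)&(v>300)&(v<355)).astype(np.uint8)
n,l,st,c=cv2.connectedComponentsWithStats(m)
for i in range(1,n):
    if st[i,4]>20:
        q=P[l==i]; print('lip',st[i,4],c[i].round(1),q.mean(0).round(4),np.median(q,0).round(4))
m=(H>45)&(H<75)&(S>100)&(u>200)&(u<305)&(v>190)&(v<225)&(P[...,2]>.14)
q=P[m]; print('screen',len(q),cv2.minAreaRect((q[:,:2]*1000).astype(np.float32)),np.median(q[:,2]))
# magazine grey top surface points on a 30 deg plane
m=(u>270)&(u<345)&(v>300)&(P[...,2]>.05)
q=P[m]; print(len(q))
for a in range(300,384,6): print(a,[(x,*P[a,x].round(3)) for x in (278,290,300,310,322,332,340)])
```

```text
scanner top 4031 ((702.2230224609375, -289.1166687011719), (127.61422729492188, 99.44928741455078), 74.47827911376953) 0.1671619413582201
lip 132 [316.5 315.5] [ 0.5701 -0.2307  0.1447] [ 0.5699 -0.2312  0.1456]
lip 152 [319.7 340.8] [ 0.558  -0.2737  0.1447] [ 0.558  -0.2735  0.1454]
screen 347 ((421.1162109375, -164.70703125), (549.1990966796875, 187.0991668701172), 61.1751708984375) 0.15950312938578418
3230
300 [(278, np.float64(0.544), np.float64(-0.125), np.float64(-0.0)), (290, np.float64(0.569), np.float64(-0.134), np.float64(0.003)), (300, np.float64(0.591), np.float64(-0.139), np.float64(0.001)), (310, np.float64(0.613), np.float64(-0.145), np.float64(0.001)), (322, np.float64(0.64), np.float64(-0.152), np.float64(-0.001)), (332, np.float64(0.662), np.float64(-0.158), np.float64(-0.001)), (340, np.float64(0.679), np.float64(-0.163), np.float64(0.001))]
306 [(278, np.float64(0.539), np.float64(-0.139), np.float64(0.001)), (290, np.float64(0.565), np.float64(-0.146), np.float64(-0.001)), (300, np.float64(0.587), np.float64(-0.152), np.float64(-0.001)), (310, np.float64(0.609),
[... 5025 characters left out ...]
553), np.float64(-0.289), np.float64(0.013)), (322, np.float64(0.576), np.float64(-0.295), np.float64(0.012)), (332, np.float64(0.584), np.float64(-0.308), np.float64(0.052)), (340, np.float64(0.599), np.float64(-0.312), np.float64(0.051))]
378 [(278, np.float64(0.489), np.float64(-0.282), np.float64(0.011)), (290, np.float64(0.511), np.float64(-0.289), np.float64(0.014)), (300, np.float64(0.531), np.float64(-0.294), np.float64(0.011)), (310, np.float64(0.549), np.float64(-0.299), np.float64(0.014)), (322, np.float64(0.572), np.float64(-0.305), np.float64(0.012)), (332, np.float64(0.591), np.float64(-0.311), np.float64(0.012)), (340, np.float64(0.606), np.float64(-0.315), np.float64(0.013))]
```

```bash
cat >> h.py <<'E'
MY=np.radians(-15.5); MO=np.array([.5752,-.2553,.145])
def magR(): 
    c,s=np.cos(MY),np.sin(MY); h=np.array([c,s,0]); k=np.array([0,0,1.]); a=np.radians(30)
    x=h*np.cos(a)+k*np.sin(a); z=-h*np.sin(a)+k*np.cos(a); return np.stack([x,np.cross(z,x),z],1)
def mag(p): return MO+magR()@np.array(p,float)
FLIP=np.diag([-1,1,-1.])   # tool axes in cassette/mag axes
def caR(deg): return R.from_euler('z',deg,degrees=True).as_matrix()
def plan(wps,grip=1,start=None):
    """wps: list of (pos,Rot,nrows): prints rows in tool axes"""
    o=bot.get_obs(); p,Q=(o['eef_pos'],R.from_quat(o['tool_rot'])) if start is None else (start[0],R.from_matrix(start[1]))
    rows=[]
    for pt,Rt,n in wps:
        Rt=R.from_matrix(Rt); w=(Q.inv()*Rt).as_rotvec()/n; st=(np.array(pt)-p)/n
        for i in range(n):
            s=Q.inv().apply(st)/.2; rows.append([s.round(3).tolist(),(w/np.pi).round(4).tolist(),grip])
            p=p+Q.apply(np.round(s,3)*.2); Q=Q*R.from_rotvec((w/np.pi).round(4)*np.pi)
    M=max(np.linalg.norm(r[0])*200 for r in rows); A=max(np.linalg.norm(r[1])*180 for r in rows)
    print('max mm %.1f deg %.2f'%(M,A))
    for r in rows: print(str(r).replace(' ',''),end=',\n')
def st():
    o=bot.get_obs(); print(round(o['clock'],2),o['eef_pos'].round(4),'F',o['ft_force'].round(1),'w',round(o['grip_width'],4),'g',round(o['grasp_force'],1),'j',o['joint_pos'].round(2))
    return o
E
python3 - <<'E'
from h import *
print(magR().round(3))
plan([([.479,.331,.14],caR(-37.5)@FLIP,8)])
E
```

```text
[[ 0.835  0.267 -0.482]
 [-0.231  0.964  0.134]
 [ 0.5    0.     0.866]]
max mm 45.2 deg 2.41
[[-0.22,-0.022,0.046],[-0.0001,0.0,0.0134],1],
[[-0.221,-0.013,0.046],[-0.0001,0.0,0.0134],1],
[[-0.221,-0.004,0.046],[-0.0001,0.0,0.0134],1],
[[-0.221,0.006,0.046],[-0.0001,0.0,0.0134],1],
[[-0.221,0.015,0.046],[-0.0001,0.0,0.0134],1],
[[-0.22,0.024,0.046],[-0.0001,0.0,0.0134],1],
[[-0.219,0.033,0.046],[-0.0001,0.0,0.0134],1],
[[-0.217,0.043,0.046],[-0.0001,0.0,0.0134],1],
```

Call:
{"op": "apply_moves", "data": {
  "steps": [
    [[-0.2, -0.022, 0.042], [0, 0, 0.0134], 1],
    [[-0.2, -0.013, 0.042], [0, 0, 0.0134], 1],
    [[-0.2, -0.004, 0.042], [0, 0, 0.0134], 1],
    [[-0.2, 0.006, 0.042], [0, 0, 0.0134], 1],
    [[-0.2, 0.015, 0.042], [0, 0, 0.0134], 1],
    [[-0.2, 0.024, 0.042], [0, 0, 0.0134], 1],
    [[-0.2, 0.033, 0.042], [0, 0, 0.0134], 1],
    [[-0.2, 0.043, 0.042], [0, 0, 0.0134], 1]
  ]
}}

```text
clock: 0.82
eef_pos: [0.4521, 0.3444, 0.1457]
tool_rot: [0.322, 0.947, -0.0, -0.0]
ft_force: [0.4, 0.6, 0.3]
grip_width: 0.0856
grasp_force: 0.0
```

Run:
```python
from h import *
o=st()
C=cal('wrist'); p,d=camera('wrist'); P=cloud('wrist',d,C); np.savez('wrist1.npz',p=p,d=d,P=P); cv2.imwrite('pics/wrist1.png',p[...,::-1])
hsv=cv2.cvtColor(p,cv2.COLOR_RGB2HSV)
top=((P[...,2]>.012)&(P[...,2]<.03)&(d>0)).astype(np.uint8)
n,l,s,c=cv2.connectedComponentsWithStats(top)
for i in range(1,n):
    if s[i,4]>1500:
        q=P[l==i]; r=cv2.minAreaRect((q[:,:2]*1000).astype(np.float32)); print(s[i],np.median(q[:,2]).round(4),np.round(r[0],1),np.round(r[1],1),r[2],np.median(p[l==i],0))
cam=-C[3].T@C[4]; Rt=R.from_quat(o['tool_rot']); print('cam in tool',Rt.inv().apply(cam-o['eef_pos']).round(3),'axis',Rt.inv().apply(C[3][2]).round(3))
plan([([.479,.331,.018],caR(-37.5)@FLIP,6)])
```

```text
0.82 [0.4521 0.3444 0.1457] F [0.4 0.6 0.3] w 0.0856 g 0.0 j [0.65 0.41 0.07 1.23 0.   1.31]
[ 180    0  108  116 6833] 0.0213 [341.1 400.2] [ 56.1 100.7] 84.237548828125 [ 36. 148. 142.]
[  77   83  110   96 5142] 0.0268 [341.3 272.5] [101.4  55.7] 12.382267951965332 [144. 119.  98.]
[ 240  173   54   88 4420] 0.0216 [491.  323.2] [ 56.1 100.4] 53.348514556884766 [104. 118. 140.]
[   0  180   50   89 3805] 0.0216 [332.2 101.5] [ 50.  102.1] 42.31072998046875 [160.  16.  12.]
[ 162  266   47   76 1927] 0.0218 [517.5 170.2] [ 44.3 100.6] 67.01988983154297 [149. 120. 100.]
cam in tool [ 0.074  0.    -0.161] axis [-0.291 -0.     0.957]
max mm 21.3 deg 0.11
[[-0.018,0.004,0.105],[-0.0001,0.0003,-0.0005],1],
[[-0.018,0.004,0.105],[-0.0001,0.0003,-0.0005],1],
[[-0.018,0.004,0.105],[-0.0001,0.0003,-0.0005],1],
[[-0.018,0.004,0.105],[-0.0001,0.0003,-0.0005],1],
[[-0.018,0.004,0.105],[-0.0001,0.0003,-0.0005],1],
[[-0.018,0.004,0.105],[-0.0001,0.0003,-0.0005],1],
```

View pics/wrist1.png

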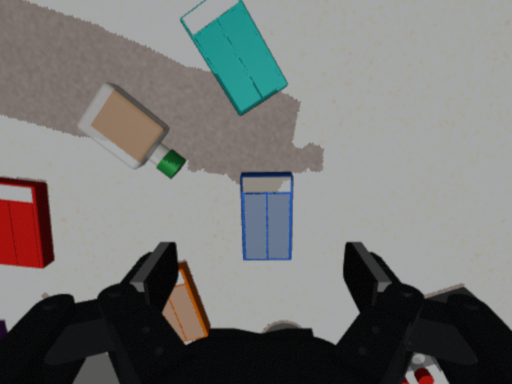

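The wrist picture shows the blue cassette at (267,216) with its label end up, at (267,183), between the open fingers. It measures 56.1 x 100.4 mm, with its centre at (0.491, 0.323) and yaw -36.7°. Now I descend.

Run:
```python
from h import *
plan([([.479,.3318,.018],caR(-36.65)@FLIP,6)])
```

```text
max mm 21.3 deg 0.24
[[-0.017,0.005,0.105],[-0.0001,0.0003,-0.0013],1],
[[-0.018,0.005,0.105],[-0.0001,0.0003,-0.0013],1],
[[-0.018,0.005,0.105],[-0.0001,0.0003,-0.0013],1],
[[-0.018,0.005,0.105],[-0.0001,0.0003,-0.0013],1],
[[-0.018,0.004,0.105],[-0.0001,0.0003,-0.0013],1],
[[-0.018,0.004,0.105],[-0.0001,0.0003,-0.0013],1],
```

Call:
{"op": "apply_moves", "data": {
  "steps": [
    [[-0.017, 0.005, 0.106], [0, 0.0003, -0.0013], 1],
    [[-0.018, 0.005, 0.106], [0, 0.0003, -0.0013], 1],
    [[-0.018, 0.005, 0.106], [0, 0.0003, -0.0013], 1],
    [[-0.018, 0.005, 0.106], [0, 0.0003, -0.0013], 1],
    [[-0.018, 0.004, 0.106], [0, 0.0003, -0.0013], 1],
    [[-0.018, 0.004, 0.106], [0, 0.0003, -0.0013], 1],
    [[0, 0, 0], [0, 0, 0], 1],
    [[0, 0, 0], [0, 0, 0], 0.3]
  ]
}}

```text
clock: 1.53
eef_pos: [0.4696, 0.3366, 0.0179]
tool_rot: [0.309, 0.951, -0.001, -0.004]
ft_force: [-0.4, 0.5, -0.0]
grip_width: 0.0753
grasp_force: 0.0
```

Call:
{"op": "apply_moves", "data": {
  "steps": [
    [[0, 0, 0], [0, 0, 0], 0.3],
    [[0, 0, 0], [0, 0, 0], 0.3],
    [[0, 0, 0], [0, 0, 0], 0.3],
    [[0, 0, 0], [0, 0, 0], 0.3],
    [[0, 0, 0], [0, 0, 0], 0.3],
    [[0, 0, 0], [0, 0, 0], 0.3],
    [[0, 0, 0], [0, 0, 0], 0.3],
    [[0, 0, 0], [0, 0, 0], 0.3]
  ]
}}

```text
clock: 2.2
eef_pos: [0.471, 0.3376, 0.0193]
tool_rot: [0.309, 0.951, 0.001, -0.003]
ft_force: [0.0, 0.8, 0.9]
grip_width: 0.0257
grasp_force: 0.0
```

Run:
```python
from h import *
o=st(); print(o['tool_rot'].round(4))
Rb=caR(-36.65)@FLIP
p0=o['eef_pos']; ap=mag([-.091,0,.10]); print('press approach',ap, 'slot', mag([-.091,0,-.006]))
plan([(p0+[0,0,.24],Rb,8)],.3)
```

```text
2.2 [0.471  0.3376 0.0193] F [0.  0.8 0.9] w 0.0257 g 0.0 j [ 0.62  0.55 -0.07  0.95  0.01  1.25]
[ 0.3094  0.9509  0.001  -0.0026]
press approach [ 0.45107639 -0.22087748  0.18610254] slot [ 0.5021488  -0.23504111  0.09430385]
max mm 30.0 deg 0.08
[[0.001,0.0,-0.15],[0.0,-0.0002,0.0004],0.3],
[[0.001,0.0,-0.15],[0.0,-0.0002,0.0004],0.3],
[[0.001,0.0,-0.15],[0.0,-0.0002,0.0004],0.3],
[[0.001,0.0,-0.15],[0.0,-0.0002,0.0004],0.3],
[[0.0,0.0,-0.15],[0.0,-0.0002,0.0004],0.3],
[[0.0,0.0,-0.15],[0.0,-0.0002,0.0004],0.3],
[[0.0,0.0,-0.15],[0.0,-0.0002,0.0004],0.3],
[[0.0,0.0,-0.15],[0.0,-0.0002,0.0004],0.3],
```

Run:
```python
from h import *
C=cal('wrist'); p,d=camera('wrist'); P=cloud('wrist',d,C); st()
p2,d2=camera('side')
cv2.imwrite('pics/w2.png',np.hstack([p[100:,100:420,::-1],cv2.resize(p2[90:230,140:300,::-1],(320,284))]))
```

```text
2.25 [0.4709 0.3375 0.0192] F [ 0.  -0.6  0.3] w 0.0257 g 0.0 j [ 0.62  0.55 -0.07  0.95  0.01  1.25]
```

View pics/w2.png

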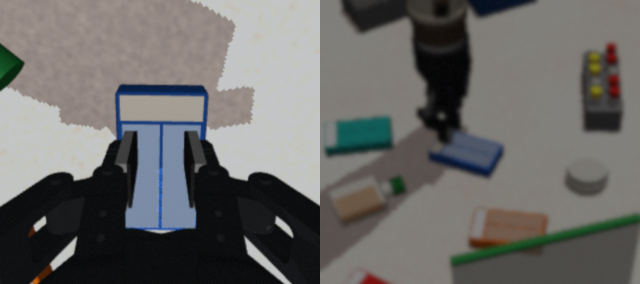

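The wrist crop shows the fingers closed to 26 mm over the blue cassette, with the cassette still lying between and under them. I check heights from depth to see where the fingertips are.

Run:
```python
from h import *
C=cal('wrist'); p,d=camera('wrist'); P=cloud('wrist',d,C); 
o=bot.get_obs(); Rt=R.from_quat(o['tool_rot'])
for v in (190,210,230,250,270,290,310,330): print(v,[ (u,*(P[v,u]*1000).round().astype(int)) for u in (215,222,226,230,240,262,280,286,292,297,305)])
m=(P[...,2]>.012)&(P[...,2]<.03)&(d>0)
v,u=np.nonzero(m); k=(u>190)&(u<330); q=P[v[k],u[k]]; print(cv2.minAreaRect((q[:,:2]*1000).astype(np.float32)),np.percentile(q[:,2],[2,50,98]))
dark=(p.max(-1)<60)&(d>0); q=Rt.inv().apply(P[dark]-o['eef_pos'])*1000
t=q[q[:,2]>-30]
for z in range(-30,25,5):
  a=t[(t[:,2]>=z)&(t[:,2]<z+5)]; 
  if len(a): print(z,len(a),np.percentile(a[:,0],[2,98]).round(),np.percentile(a[:,1],[2,50,98]).round())
```

```text
190 [(215, np.int64(436), np.int64(326), np.int64(1)), (222, np.int64(436), np.int64(334), np.int64(17)), (226, np.int64(438), np.int64(336), np.int64(16)), (230, np.int64(439), np.int64(338), np.int64(17)), (240, np.int64(443), np.int64(343), np.int64(16)), (262, np.int64(451), np.int64(353), np.int64(16)), (280, np.int64(458), np.int64(362), np.int64(15)), (286, np.int64(459), np.int64(365), np.int64(16)), (292, np.int64(462), np.int64(368), np.int64(15)), (297, np.int64(464), np.int64(370), np.int64(15)), (305, np.int64(467), np.int64(374), np.int64(14))]
210 [(215, np.int64(447), np.int64(317), np.int64(2)), (222, np.int64(446), np.int64(327), np.int64(21)), (226, np.int64(447), np.int64(330), np.int64(22)), (230, np.int64(448), np.int64(332), np.int64(22)), (240, np.int64(452), np.int64(336), np.int64(22)), (262, np.int64(459), np.int64(347), np.int64(23)), (280, np.int64(466), np.int64(356), np.int64(22)), (286, np.int64(468), np.int64(359), np.int64(23)), (292, np.int64(470), np.int64(361), np.int64(21)), (297, np.int64(472), np.int64(364), np.int64(22)), (305, np.int64(475), 
[... 3158 characters left out ...]
(295), np.int64(21)), (280, np.int64(467), np.int64(348), np.int64(112)), (286, np.int64(468), np.int64(349), np.int64(112)), (292, np.int64(469), np.int64(350), np.int64(111)), (297, np.int64(471), np.int64(351), np.int64(110)), (305, np.int64(465), np.int64(357), np.int64(119))]
((449.69793701171875, 351.6069030761719), (58.922359466552734, 200.59506225585938), 57.78519821166992) [0.01674024 0.0214153  0.02277777]
-30 149 [-8. 11.] [-24. -13.  24.]
-25 36 [-6. 11.] [-15.  13.  22.]
-10 44 [27. 38.] [-96. -92. -87.]
-5 98 [ 16. 100.] [-98. -89.   2.]
0 370 [ 26. 110.] [-97. -85.  19.]
5 233 [-89. 110.] [-97. -20.  18.]
10 57 [-128.  108.] [-97. -90.  16.]
15 2 [-130.  -93.] [-96. -92. -88.]
```

Run:
```python
from h import *
C=cal('wrist'); p,d=camera('wrist'); P=cloud('wrist',d,C); f,cx,cy,Rm,t,_=C
o=bot.get_obs(); Rt=R.from_quat(o['tool_rot'])
T=Rt.inv().apply((P-o['eef_pos']).reshape(-1,3)).reshape(P.shape)*1000
for v in range(228,312,6):
  print(v,[(u,*T[v,u].round().astype(int)) for u in (218,224,230,234,284,288,292,296,300)])
for tp in [(11,13,17),(11,-13,17),(-11,13,17),(11,13,-2),(11,13,-30)]:
  w=Rm@(o['eef_pos']+Rt.apply(np.array(tp)/1000))+t; print(tp,(w[:2]/w[2]*f+[cx,cy]).round())
print('cam in tool',Rt.inv().apply(-Rm.T@t-o['eef_pos']).round(3))
cv2.imwrite('pics/w3.png',cv2.resize(p[215:325,190:340,::-1],None,fx=5,fy=5,interpolation=cv2.INTER_CUBIC))
```

```text
228 [(218, np.int64(3), np.int64(-26), np.int64(-2)), (224, np.int64(3), np.int64(-22), np.int64(-2)), (230, np.int64(3), np.int64(-19), np.int64(-2)), (234, np.int64(3), np.int64(-16), np.int64(-3)), (284, np.int64(3), np.int64(15), np.int64(-2)), (288, np.int64(3), np.int64(17), np.int64(-2)), (292, np.int64(3), np.int64(19), np.int64(-3)), (296, np.int64(3), np.int64(22), np.int64(-3)), (300, np.int64(3), np.int64(24), np.int64(-2))]
234 [(218, np.int64(-1), np.int64(-26), np.int64(-2)), (224, np.int64(10), np.int64(-19), np.int64(-27)), (230, np.int64(10), np.int64(-16), np.int64(-27)), (234, np.int64(10), np.int64(-14), np.int64(-27)), (284, np.int64(7), np.int64(13), np.int64(-20)), (288, np.int64(10), np.int64(14), np.int64(-27)), (292, np.int64(11), np.int64(16), np.int64(-27)), (296, np.int64(11), np.int64(19), np.int64(-27)), (300, np.int64(-1), np.int64(25), np.int64(-2))]
240 [(218, np.int64(6), np.int64(-23), np.int64(-25)), (224, np.int64(11), np.int64(-18), np.int64(-34)), (230, np.int64(10), np.int64(-15), np.int64(-34)), (234, np.int64(10), np.int64(-13), np.int64(-3
[... 4740 characters left out ...]
.int64(15), np.int64(-64)), (300, np.int64(17), np.int64(12), np.int64(-88))]
306 [(218, np.int64(17), np.int64(-13), np.int64(-90)), (224, np.int64(8), np.int64(-12), np.int64(-80)), (230, np.int64(-11), np.int64(-13), np.int64(-56)), (234, np.int64(-54), np.int64(-18), np.int64(-2)), (284, np.int64(-54), np.int64(16), np.int64(-2)), (288, np.int64(-53), np.int64(19), np.int64(-3)), (292, np.int64(-10), np.int64(14), np.int64(-57)), (296, np.int64(-4), np.int64(15), np.int64(-64)), (300, np.int64(16), np.int64(12), np.int64(-90))]
(11, 13, 17) [280. 205.]
(11, -13, 17) [241. 205.]
(-11, 13, 17) [279. 235.]
(11, 13, -2) [282. 215.]
(11, 13, -30) [286. 236.]
cam in tool [ 0.074  0.    -0.161]
```

View pics/w3.png

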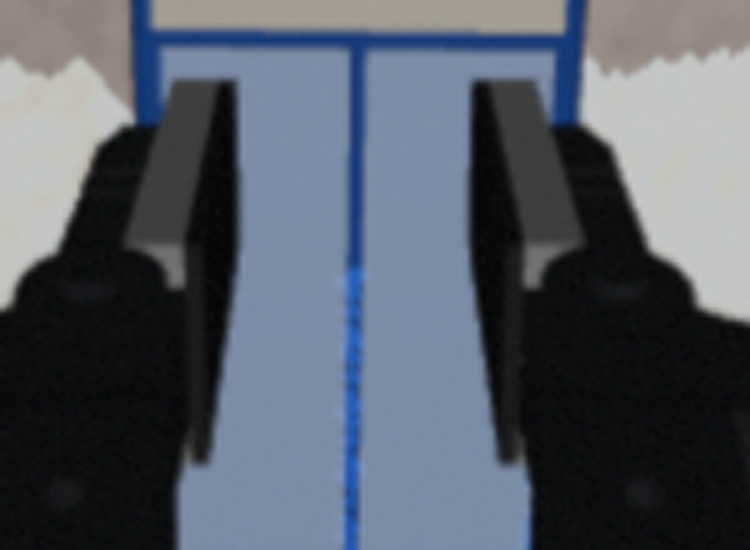

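The close-up shows the pad tips at crop rows 80, clearly above the cassette. In tool axes the tips measure z ≈ -21 mm, not the stated +17 mm, although the pad's x (±11 mm) and y agree with the text. So the reported TCP lies about 40 mm ahead of the real one along the fingers. I check this on the open-gripper picture.

Run:
```python
from h import *
# wrist1: pose at clock .82
e=np.array([0.4521,0.3444,0.1457]); Q=R.from_quat([.322,.947,0,0])
z=np.load('wrist1.npz'); P=z['P']; T=Q.inv().apply((P-e).reshape(-1,3)).reshape(P.shape)*1000
m=(abs(T[...,1])>38)&(abs(T[...,1])<60)&(T[...,2]<0)&(T[...,2]>-90)&(abs(T[...,0])<13)
q=T[m]; print(len(q),'tip z max',np.percentile(q[:,2],[50,95,99,100]))
for s in (1,-1):
  k=q[q[:,1]*s>0]; print(s,len(k),np.percentile(k[:,2],[95,99]),'inner y',np.percentile(abs(k[:,1]),[1,50]))
C=cal('wrist'); p,d=camera('wrist'); P=cloud('wrist',d,C); o=bot.get_obs(); T=R.from_quat(o['tool_rot']).inv().apply((P-o['eef_pos']).reshape(-1,3))*1000
m=(abs(T[:,1])>11)&(abs(T[:,1])<30)&(T[:,2]<-8)&(T[:,2]>-90)&(abs(T[:,0])<13); print('now',np.percentile(T[m][:,2],[95,99,100]))
```

```text
10189 tip z max [-76.79245986 -39.77911019 -34.42590429 -31.36627528]
1 5050 [-39.62691957 -34.36736929] inner y [39.907501   47.45146891]
-1 5139 [-39.95468898 -34.65276566] inner y [39.7697472  47.30321749]
now [-27.98678084 -22.7908264  -19.79526414]
```

Call:
{"op": "apply_moves", "data": {
  "steps": [
    [[0, 0, 0], [0, 0, 0], 1],
    [[0, 0, 0], [0, 0, 0], 1],
    [[0, 0, 0], [0, 0, 0], 1],
    [[0, 0, 0], [0, 0, 0], 1],
    [[0, 0, 0], [0, 0, 0], 1],
    [[0, 0, 0], [0, 0, 0], 1],
    [[0, 0, 0], [0, 0, 0], 1],
    [[0, 0, 0], [0, 0, 0], 1]
  ]
}}

```text
clock: 3.12
eef_pos: [0.471, 0.3376, 0.0192]
tool_rot: [0.309, 0.951, 0.001, -0.003]
ft_force: [0.7, 0.3, -0.4]
grip_width: 0.0853
grasp_force: 0.0
```

Run:
```python
from h import *
o=st()
C=cal('wrist'); p,d=camera('wrist'); P=cloud('wrist',d,C); T=R.from_quat(o['tool_rot']).inv().apply((P-o['eef_pos']).reshape(-1,3)).reshape(P.shape)*1000
m=(abs(T[...,1])>38)&(abs(T[...,1])<60)&(T[...,2]<-8)&(T[...,2]>-90)&(abs(T[...,0])<13)&(P[...,2]>.025); print('now',np.percentile(T[m][:,2],[95,99,100]))
top=((P[...,2]>.012)&(P[...,2]<.026)&(d>0)).astype(np.uint8)
n,l,s,c=cv2.connectedComponentsWithStats(top)
for i in range(1,n):
    if s[i,4]>2000: q=P[l==i]; print(s[i],cv2.minAreaRect((q[:,:2]*1000).astype(np.float32)))
plan([([.479,.3318,-.015],caR(-36.65)@FLIP,6)])
```

```text
3.12 [0.471  0.3376 0.0192] F [ 0.7  0.3 -0.4] w 0.0853 g 0.0 j [ 0.62  0.55 -0.07  0.95  0.01  1.25]
now [-39.5967928  -34.51178958 -30.91499842]
[ 165    0  141   85 7362] ((368.2445373535156, 397.6737060546875), (56.0783576965332, 45.652992248535156), 84.2445068359375)
[   0   31  123  164 4425] ((351.03009033203125, 288.0352783203125), (54.158119201660156, 90.241943359375), 55.3648796081543)
[  215   188    94   143 12192] ((490.8106384277344, 323.3689880371094), (56.229766845703125, 100.63436126708984), 53.32659149169922)
max mm 5.8 deg 0.12
[[-0.008,0.0,0.028],[0.0,-0.0003,0.0006],1],
[[-0.008,0.0,0.028],[0.0,-0.0003,0.0006],1],
[[-0.008,0.0,0.028],[0.0,-0.0003,0.0006],1],
[[-0.008,0.0,0.028],[0.0,-0.0003,0.0006],1],
[[-0.008,0.0,0.028],[0.0,-0.0003,0.0006],1],
[[-0.008,0.0,0.028],[0.0,-0.0003,0.0006],1],
```

The tips measure -32 mm open and -20 mm nearly shut (13 mm swing, as stated), so the reported TCP is about 36 mm too far along the fingers. I correct by going 39 mm lower, still watching the force.

Call:
{"op": "apply_moves", "data": {
  "steps": [
    [[-0.008, 0, 0.025], [0, -0.0003, 0.0006], 1],
    [[-0.008, 0, 0.025], [0, -0.0003, 0.0006], 1],
    [[-0.008, 0, 0.025], [0, -0.0003, 0.0006], 1],
    [[-0.008, 0, 0.025], [0, -0.0003, 0.0006], 1],
    [[-0.008, 0, 0.025], [0, -0.0003, 0.0006], 1],
    [[-0.008, 0, 0.025], [0, -0.0003, 0.0006], 1],
    [[0, 0, 0.02], [0, 0, 0], 1],
    [[0, 0, 0], [0, 0, 0], 1]
  ]
}}

```text
clock: 3.83
eef_pos: [0.4779, 0.3313, -0.0162]
tool_rot: [0.315, 0.949, -0.001, -0.001]
ft_force: [-0.2, -0.3, -0.2]
grip_width: 0.0856
grasp_force: 0.0
```

Run:
```python
from h import *
o=st()
C=cal('wrist'); p,d=camera('wrist'); P=cloud('wrist',d,C); T=R.from_quat(o['tool_rot']).inv().apply((P-o['eef_pos']).reshape(-1,3)).reshape(P.shape)*1000
m=(abs(T[...,1])>38)&(abs(T[...,1])<60)&(T[...,2]<-8)&(T[...,2]>-90)&(abs(T[...,0])<13)&(P[...,2]>.004); print('tip',np.percentile(T[m][:,2],[95,99,100]),np.percentile(P[m][:,2],[0,1,5]))
plan([([.479,.3318,-.020],caR(-36.65)@FLIP,2)])
```

```text
3.83 [ 0.4779  0.3313 -0.0162] F [-0.2 -0.3 -0.2] w 0.0856 g 0.0 j [ 0.61  0.59 -0.1   0.88  0.    1.25]
tip [-39.6377243  -34.35157421 -31.31208574] [0.01507374 0.01823245 0.02346615]
max mm 2.2 deg 0.04
[[-0.001,0.002,0.011],[-0.0002,-0.0001,-0.0001],1],
[[-0.001,0.002,0.011],[-0.0002,-0.0001,-0.0001],1],
```

Call:
{"op": "apply_moves", "data": {
  "steps": [
    [[-0.001, 0.002, 0.012], [0, 0, 0], 1],
    [[-0.001, 0.002, 0.012], [0, 0, 0], 1],
    [[0, 0, 0], [0, 0, 0], 0.3],
    [[0, 0, 0], [0, 0, 0], 0.3],
    [[0, 0, 0], [0, 0, 0], 0.3],
    [[0, 0, 0], [0, 0, 0], 0.3],
    [[0, 0, 0], [0, 0, 0], 0.3],
    [[0, 0, 0], [0, 0, 0], 0.3]
  ]
}}

```text
clock: 4.55
eef_pos: [0.4798, 0.3326, -0.0192]
tool_rot: [0.315, 0.949, 0.0, 0.0]
ft_force: [-0.4, -0.1, 2.6]
grip_width: 0.0546
grasp_force: 65.5
```

Run:
```python
from h import *
o=st(); p=o['eef_pos']; Rb=caR(-36.65)@FLIP
plan([(p+[-.02,-.1,.25],Rb,8)],.3)
```

```text
4.55 [ 0.4798  0.3326 -0.0192] F [-0.4 -0.1  2.6] w 0.0546 g 65.5 j [ 0.61  0.6  -0.1   0.87  0.    1.25]
max mm 33.7 deg 0.00
[[-0.027,-0.057,-0.156],[0.0,0.0,-0.0],0.3],
[[-0.027,-0.057,-0.156],[0.0,0.0,-0.0],0.3],
[[-0.027,-0.057,-0.156],[0.0,0.0,-0.0],0.3],
[[-0.027,-0.057,-0.156],[0.0,0.0,-0.0],0.3],
[[-0.027,-0.057,-0.156],[0.0,0.0,-0.0],0.3],
[[-0.027,-0.057,-0.156],[0.0,0.0,-0.0],0.3],
[[-0.027,-0.057,-0.156],[0.0,0.0,-0.0],0.3],
[[-0.027,-0.057,-0.156],[0.0,0.0,-0.0],0.3],
```

Grip is firm (54.6 mm, 65 N). Now I lift and carry over the screen.

Call:
{"op": "apply_moves", "data": {
  "steps": [
    [[0, 0, -0.15], [0, 0, 0], 0.3],
    [[0, 0, -0.18], [0, 0, 0], 0.3],
    [[0, 0, -0.18], [0, 0, 0], 0.3],
    [[0, 0, -0.18], [0, 0, 0], 0.3],
    [[0, 0, -0.18], [0, 0, 0], 0.3],
    [[0, 0, -0.18], [0, 0, 0], 0.3],
    [[0, 0, -0.18], [0, 0, 0], 0.3],
    [[0, 0, 0], [0, 0, 0], 0.3]
  ]
}}

```text
clock: 5.22
eef_pos: [0.4824, 0.3344, 0.2348]
tool_rot: [0.315, 0.949, 0.006, 0.004]
ft_force: [1.7, 0.7, -0.2]
grip_width: 0.0546
grasp_force: 65.4
```

```bash
cat >> h.py <<'E'
CT=np.array([-.0146,0,-.0292])
def eef_for(pm,Rt=None,ct=None):
    Rt=magR()@FLIP if Rt is None else Rt
    return mag(pm)-Rt@(CT if ct is None else ct)
def cass(ct=None):
    o=bot.get_obs(); Rt=R.from_quat(o['tool_rot']).as_matrix(); w=o['eef_pos']+Rt@(CT if ct is None else ct)
    pm=magR().T@(w-MO); er=R.from_matrix((magR()@FLIP).T@Rt).as_rotvec(degrees=True)
    print('cassette in mag mm',(pm*1000).round(1),'rot err tool deg',er.round(2)); return pm
E
python3 - <<'E'
from h import *
st(); 
t=eef_for([-.08,0,.10]); print(t)
o=bot.get_obs(); T=magR()@FLIP; Rm=caR(-36.65)@FLIP
w=(R.from_matrix(Rm).inv()*R.from_matrix(T)).as_rotvec()
half=Rm@R.from_rotvec(w*.4).as_matrix()
mid=(o['eef_pos']+t)/2; mid[2]=.24
plan([(mid,half,8),(t,T,8)],.3)
E
```

```text
5.22 [0.4824 0.3344 0.2348] F [ 1.7  0.7 -0.2] w 0.0546 g 65.4 j [0.61 0.4  0.28 1.44 0.   1.25]
[ 0.46214109 -0.22394599  0.1590146 ]
max mm 36.4 deg 2.75
[[-0.099,-0.144,-0.005],[-0.001,-0.008,-0.0058],0.3],
[[-0.097,-0.145,-0.003],[-0.001,-0.008,-0.0058],0.3],
[[-0.094,-0.147,-0.001],[-0.001,-0.008,-0.0058],0.3],
[[-0.091,-0.149,0.001],[-0.001,-0.008,-0.0058],0.3],
[[-0.089,-0.15,0.003],[-0.001,-0.008,-0.0058],0.3],
[[-0.086,-0.152,0.005],[-0.001,-0.008,-0.0058],0.3],
[[-0.083,-0.154,0.006],[-0.001,-0.008,-0.0058],0.3],
[[-0.08,-0.155,0.008],[-0.001,-0.008,-0.0058],0.3],
[[-0.065,-0.158,0.062],[-0.0023,-0.0124,-0.0086],0.3],
[[-0.059,-0.16,0.063],[-0.0023,-0.0124,-0.0086],0.3],
[[-0.052,-0.162,0.064],[-0.0023,-0.0124,-0.0086],0.3],
[[-0.045,-0.164,0.065],[-0.0023,-0.0124,-0.0086],0.3],
[[-0.038,-0.165,0.065],[-0.0023,-0.0124,-0.0086],0.3],
[[-0.031,-0.167,0.066],[-0.0023,-0.0124,-0.0086],0.3],
[[-0.024,-0.168,0.065],[-0.0023,-0.0124,-0.0086],0.3],
[[-0.017,-0.169,0.065],[-0.0023,-0.0124,-0.0086],0.3],
```

Call:
{"op": "apply_moves", "data": {
  "steps": [
    [[-0.099, -0.144, -0.005], [-0.001, -0.008, -0.0058], 0.3],
    [[-0.097, -0.145, -0.003], [-0.001, -0.008, -0.0058], 0.3],
    [[-0.094, -0.147, -0.001], [-0.001, -0.008, -0.0058], 0.3],
    [[-0.091, -0.149, 0.001], [-0.001, -0.008, -0.0058], 0.3],
    [[-0.089, -0.15, 0.003], [-0.001, -0.008, -0.0058], 0.3],
    [[-0.086, -0.152, 0.005], [-0.001, -0.008, -0.0058], 0.3],
    [[-0.083, -0.154, 0.006], [-0.001, -0.008, -0.0058], 0.3],
    [[-0.08, -0.155, 0.008], [-0.001, -0.008, -0.0058], 0.3]
  ]
}}

```text
clock: 5.88
eef_pos: [0.4686, 0.0516, 0.2334]
tool_rot: [0.243, 0.965, -0.02, 0.099]
ft_force: [1.0, -0.1, -1.9]
grip_width: 0.0544
grasp_force: 65.2
```

Call:
{"op": "apply_moves", "data": {
  "steps": [
    [[-0.065, -0.158, 0.03], [-0.0023, -0.0124, -0.0086], 0.3],
    [[-0.059, -0.16, 0.063], [-0.0023, -0.0124, -0.0086], 0.3],
    [[-0.052, -0.162, 0.064], [-0.0023, -0.0124, -0.0086], 0.3],
    [[-0.045, -0.164, 0.065], [-0.0023, -0.0124, -0.0086], 0.3],
    [[-0.038, -0.165, 0.065], [-0.0023, -0.0124, -0.0086], 0.3],
    [[-0.031, -0.167, 0.066], [-0.0023, -0.0124, -0.0086], 0.3],
    [[-0.024, -0.168, 0.065], [-0.0023, -0.0124, -0.0086], 0.3],
    [[-0.017, -0.169, 0.065], [-0.0023, -0.0124, -0.0086], 0.3]
  ]
}}

```text
clock: 6.55
eef_pos: [0.456, -0.2273, 0.1611]
tool_rot: [0.128, 0.958, -0.04, 0.253]
ft_force: [1.0, 0.3, -1.6]
grip_width: 0.0547
grasp_force: 65.2
```

Run:
```python
from h import *
camera('scene'); camera('scene'); o=st(); cass()
C=cal('wrist'); p,d=camera('wrist'); P=cloud('wrist',d,C); np.savez('wrist3.npz',p=p,d=d,P=P,e=o['eef_pos'],q=o['tool_rot']); cv2.imwrite('pics/w4.png',p[...,::-1])
print((o['tool_rot']).round(4))
```

```text
6.65 [ 0.4528 -0.2304  0.1584] F [-0.4  0.1 -0.1] w 0.0552 g 65.2 j [-0.55 -0.06 -0.63  0.5   0.12 -0.24]
cassette in mag mm [-86.3  -8.3 102.9] rot err tool deg [0.89 0.76 0.2 ]
[ 0.1342  0.9583 -0.041   0.2491]
```

View pics/w4.png

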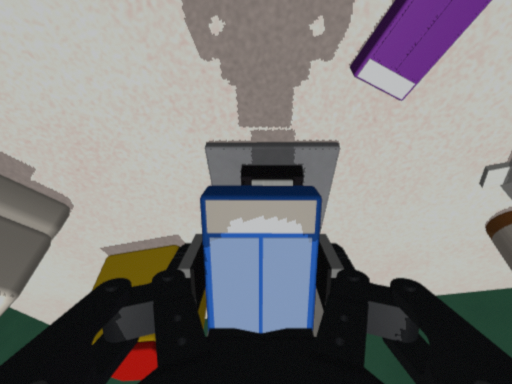

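The wrist picture shows the blue cassette held square between the fingers, label (260,215) toward the top, with the magazine's base plate at (270,150) below and the purple decoy aside. I check the hold against the camera frame.

Run:
```python
from h import *
z=np.load('wrist3.npz'); p,P=z['p'],z['P']; e=z['e']; Rt=R.from_quat(z['q']).as_matrix()
T=((P-e)@Rt)*1000
q=T[240:325,215:310].reshape(-1,3); q=q[(abs(q[:,2]+39)<8)]; print('top z in tool',np.median(q[:,2]),'n',len(q))
A=np.c_[q[:,:2],np.ones(len(q))]; print('plane',np.linalg.lstsq(A,q[:,2],rcond=None)[0])
for v in (195,200,210,230): 
  print(v,[(u,*T[v,u].round(1)) for u in (200,203,206,212,260,312,318,321,324)])
print('label edge',[(v,*T[v,260].round(1)) for v in range(180,200,2)])
print('table z',np.median(P[20:100,20:150,2]), 'base plate')
M=((P-MO)@magR())*1000
for v in (143,146,150,165,180): print(v,[(u,*M[v,u].round(0).astype(int)) for u in (200,204,208,212,230,270,310,330,335,338,342)])
```

```text
top z in tool -40.698351171991895 n 8049
plane [-8.41333764e-04 -3.34983695e-05 -4.07024800e+01]
195 [(200, np.float64(-40.2), np.float64(-81.5), np.float64(202.9)), (203, np.float64(34.9), np.float64(-26.1), np.float64(-38.4)), (206, np.float64(35.0), np.float64(-24.7), np.float64(-38.8)), (212, np.float64(34.8), np.float64(-22.0), np.float64(-38.2)), (260, np.float64(35.0), np.float64(-0.2), np.float64(-38.8)), (312, np.float64(35.1), np.float64(23.4), np.float64(-38.9)), (318, np.float64(35.1), np.float64(26.1), np.float64(-38.8)), (321, np.float64(-34.2), np.float64(77.7), np.float64(184.3)), (324, np.float64(-34.2), np.float64(81.5), np.float64(184.3))]
200 [(200, np.float64(32.2), np.float64(-27.8), np.float64(-37.4)), (203, np.float64(33.1), np.float64(-25.8), np.float64(-40.3)), (206, np.float64(33.4), np.float64(-24.3), np.float64(-41.2)), (212, np.float64(33.0), np.float64(-21.8), np.float64(-40.0)), (260, np.float64(33.0), np.float64(-0.2), np.float64(-39.8)), (312, np.float64(33.2), np.float64(23.2), np.float64(-40.4)), (318, np.float64(32.7), np.float64(26.3), np.float64
[... 4154 characters left out ...]
, np.int64(-88)), (338, np.int64(-110), np.int64(82), np.int64(-102)), (342, np.int64(-110), np.int64(87), np.int64(-104))]
180 [(200, np.int64(-88), np.int64(-89), np.int64(-114)), (204, np.int64(-88), np.int64(-84), np.int64(-116)), (208, np.int64(-88), np.int64(-79), np.int64(-114)), (212, np.int64(-92), np.int64(-71), np.int64(-99)), (230, np.int64(-92), np.int64(-49), np.int64(-99)), (270, np.int64(-101), np.int64(0), np.int64(-62)), (310, np.int64(-92), np.int64(49), np.int64(-99)), (330, np.int64(-92), np.int64(73), np.int64(-98)), (335, np.int64(-88), np.int64(83), np.int64(-116)), (338, np.int64(-88), np.int64(87), np.int64(-115)), (342, np.int64(-89), np.int64(92), np.int64(-114))]
```

The base plate is centred about 1.5 mm toward +y of my magazine estimate (the scanner top says the same), so I shift it by that. The hold offset is confirmed.

```bash
sed -i 's/^CT=.*/CT=np.array([-.015,.0003,-.0297])/; s/MO=np.array(.*/MO=np.array([.5756,-.2539,.145])/' h.py
python3 - <<'E'
from h import *
st(); cass(); T=magR()@FLIP
plan([(eef_for([-.079,0,.03]),T,7)],.3)
E
```

```text
6.7 [ 0.4539 -0.2283  0.1593] F [-0.9  0.5 -0.5] w 0.0552 g 65.2 j [-0.54 -0.06 -0.63  0.5   0.12 -0.23]
cassette in mag mm [-84.9  -7.2 103.9] rot err tool deg [0.73 0.76 0.1 ]
max mm 10.7 deg 0.15
[[-0.005,0.006,0.053],[-0.0006,-0.0006,-0.0001],0.3],
[[-0.005,0.006,0.053],[-0.0006,-0.0006,-0.0001],0.3],
[[-0.005,0.006,0.053],[-0.0006,-0.0006,-0.0001],0.3],
[[-0.005,0.006,0.053],[-0.0006,-0.0006,-0.0001],0.3],
[[-0.005,0.006,0.053],[-0.0006,-0.0006,-0.0001],0.3],
[[-0.005,0.006,0.053],[-0.0006,-0.0006,-0.0001],0.3],
[[-0.005,0.005,0.053],[-0.0006,-0.0006,-0.0001],0.3],
```

Call:
{"op": "apply_moves", "data": {
  "steps": [
    [[-0.005, 0.006, 0.053], [-0.0006, -0.0006, 0], 0.3],
    [[-0.005, 0.006, 0.053], [-0.0006, -0.0006, 0], 0.3],
    [[-0.005, 0.006, 0.053], [-0.0006, -0.0006, 0], 0.3],
    [[-0.005, 0.006, 0.053], [-0.0006, -0.0006, 0], 0.3],
    [[-0.005, 0.006, 0.053], [-0.0006, -0.0006, 0], 0.3],
    [[-0.005, 0.006, 0.053], [-0.0006, -0.0006, 0], 0.3],
    [[-0.005, 0.006, 0.053], [-0.0006, -0.0006, 0], 0.3],
    [[0, 0, 0], [0, 0, 0], 0.3]
  ]
}}

```text
clock: 7.37
eef_pos: [0.5009, -0.2277, 0.099]
tool_rot: [0.126, 0.957, -0.033, 0.257]
ft_force: [0.5, -0.2, -1.5]
grip_width: 0.0548
grasp_force: 65.1
```

Run:
```python
from h import *
p,d=camera('side'); p,d=camera('side'); st(); cass()
P=cloud('side',d); np.savez('side1.npz',p=p,P=P)
cv2.imwrite('pics/s5.png',cv2.convertScaleAbs(cv2.resize(p[254:384,250:410,::-1],None,fx=4.5,fy=4.5,interpolation=cv2.INTER_CUBIC),alpha=1.5))
plan([(eef_for([-.079,0,-.004]),magR()@FLIP,7)],.3)
```

```text
7.47 [ 0.5008 -0.2283  0.1004] F [-1.   0.8 -1.5] w 0.0546 g 65.1 j [-0.5   0.11 -0.65  0.29  0.12 -0.2 ]
cassette in mag mm [-75.8   4.9  30.6] rot err tool deg [-0.25 -0.16 -0.38]
max mm 5.1 deg 0.07
[[0.002,-0.004,0.025],[0.0002,0.0001,0.0003],0.3],
[[0.002,-0.004,0.025],[0.0002,0.0001,0.0003],0.3],
[[0.002,-0.004,0.025],[0.0002,0.0001,0.0003],0.3],
[[0.002,-0.004,0.025],[0.0002,0.0001,0.0003],0.3],
[[0.002,-0.004,0.025],[0.0002,0.0001,0.0003],0.3],
[[0.002,-0.004,0.025],[0.0002,0.0001,0.0003],0.3],
[[0.002,-0.004,0.025],[0.0002,0.0001,0.0003],0.3],
```

View pics/s5.png

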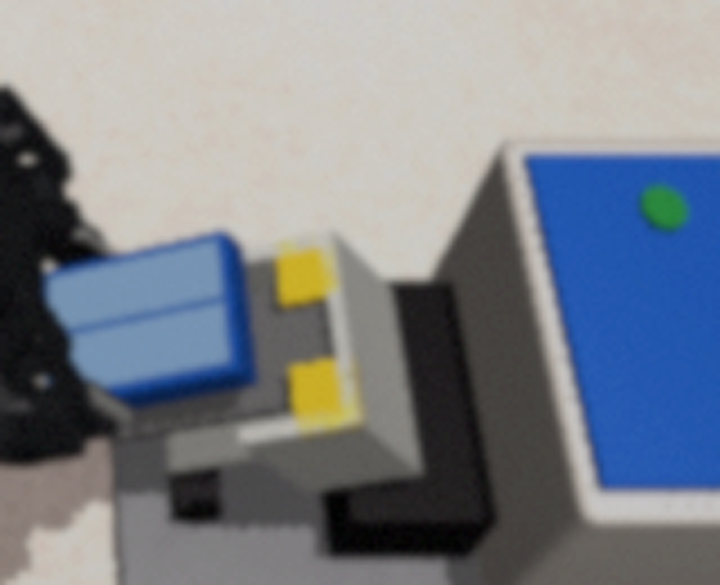

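The side picture shows the cassette tilted to match the magazine, about 5 mm too far to +y (up in the picture) relative to the lips at (305,275) and (315,393), as computed. I correct laterally, then settle.

Call:
{"op": "apply_moves", "data": {
  "steps": [
    [[0.005, -0.008, 0.01], [0.0005, 0.0003, 0.001], 0.3],
    [[0.005, -0.008, 0.01], [0.0005, 0.0003, 0.001], 0.3],
    [[0.005, -0.008, 0.01], [0, 0, 0], 0.3],
    [[0, 0, 0.005], [0, 0, 0], 0.3],
    [[0, 0, 0], [0, 0, 0], 0.3],
    [[0, 0, 0], [0, 0, 0], 0.3],
    [[0, 0, 0], [0, 0, 0], 0.3],
    [[0, 0, 0], [0, 0, 0], 0.3]
  ]
}}

```text
clock: 8.13
eef_pos: [0.5003, -0.2348, 0.0933]
tool_rot: [0.131, 0.957, -0.035, 0.258]
ft_force: [-0.9, 0.0, -1.5]
grip_width: 0.0544
grasp_force: 65.2
```

Run:
```python
from h import *
p,d=camera('side'); o=st(); cass()
P=cloud('side',d); M=((P-MO)@magR())*1000; hsv=cv2.cvtColor(p,cv2.COLOR_RGB2HSV); H,S=hsv[...,0],hsv[...,1]
u,v=np.meshgrid(np.arange(512),np.arange(384))
top=(abs(M[...,2]-32)<7)&(M[...,0]<-24)&(M[...,0]>-70)&(H>95)&(H<130)
print('cass top',top.sum(),np.median(M[top],0).round(1),np.percentile(M[top],[1,99],axis=0).round(1))
for uu in (266,276,286,296): 
  k=top[:,uu]; print(uu, M[k,uu][[0,-1]].round(1) if k.sum() else None)
lip=(H>18)&(H<36)&(S>120)&(u>300)&(u<345)&(v>300)&(v<360)
n,l,s,c=cv2.connectedComponentsWithStats(lip.astype(np.uint8))
for i in range(1,n):
  if s[i,4]>40: print('lip',np.median(M[l==i],0).round(1),np.percentile(M[l==i],[3,97],axis=0).round(1))
plan([(eef_for([-.079,0,-.004]),magR()@FLIP,7)],.3)
```

```text
8.18 [ 0.5003 -0.2348  0.0933] F [ 0.3 -0.8 -1.4] w 0.0545 g 65.2 j [-0.51  0.13 -0.66  0.27  0.12 -0.2 ]
cassette in mag mm [-78.2  -1.5  23.8] rot err tool deg [ 0.02 -0.16  0.08]
cass top 767 [-47.5  -5.9  33.8] [[-69.6 -30.5  26.1]
 [-28.8  24.2  36.6]]
266 None
276 None
286 [[-58.   23.7  32.8]
 [-64.4 -30.1  28.1]]
296 [[-37.8  24.8  33.7]
 [-45.3 -30.   28.7]]
lip [-9.7 20.5  5.9] [[-23.6  11.8  -3.9]
 [  0.6  32.1   7.9]]
lip [-10.  -23.8   6.2] [[-23.2 -34.8  -3. ]
 [ -0.8 -13.2   8.3]]
max mm 4.0 deg 0.03
[[0.001,0.001,0.02],[-0.0,0.0001,-0.0001],0.3],
[[0.001,0.001,0.02],[-0.0,0.0001,-0.0001],0.3],
[[0.001,0.001,0.02],[-0.0,0.0001,-0.0001],0.3],
[[0.001,0.001,0.02],[-0.0,0.0001,-0.0001],0.3],
[[0.001,0.001,0.02],[-0.0,0.0001,-0.0001],0.3],
[[0.001,0.001,0.02],[-0.0,0.0001,-0.0001],0.3],
[[0.001,0.001,0.02],[-0.0,0.0001,-0.0001],0.3],
```

Call:
{"op": "apply_moves", "data": {
  "steps": [
    [[0.001, 0.003, 0.01], [0, 0, 0], 0.3],
    [[0.001, 0.003, 0.02], [0, 0, 0], 0.3],
    [[0.001, 0.003, 0.02], [0, 0, 0], 0.3],
    [[0.001, 0, 0.02], [0, 0, 0], 0.3],
    [[0, 0, 0.02], [0, 0, 0], 0.3],
    [[0, 0, 0.02], [0, 0, 0], 0.3],
    [[0, 0, 0], [0, 0, 0], 0.3],
    [[0, 0, 0], [0, 0, 0], 0.3]
  ]
}}

```text
clock: 8.85
eef_pos: [0.5107, -0.2356, 0.0734]
tool_rot: [0.131, 0.957, -0.035, 0.257]
ft_force: [-3.2, 1.1, 3.0]
grip_width: 0.0549
grasp_force: 65.7
```

Run:
```python
from h import *
o=st(); cass(); print('F mag',(magR().T@o['ft_force']).round(1))
plan([(eef_for([-.079,0,-.0155]),magR()@FLIP,6)],.3)
```

```text
8.85 [ 0.5107 -0.2356  0.0734] F [-3.2  1.1  3. ] w 0.0549 g 65.7 j [-0.5   0.18 -0.66  0.21  0.11 -0.2 ]
cassette in mag mm [-79.3   0.6   1.5] rot err tool deg [-0.01 -0.11  0.07]
F mag [-1.4  0.2  4.3]
max mm 2.8 deg 0.03
[[-0.0,-0.001,0.014],[0.0,0.0001,-0.0001],0.3],
[[-0.0,-0.001,0.014],[0.0,0.0001,-0.0001],0.3],
[[-0.0,-0.001,0.014],[0.0,0.0001,-0.0001],0.3],
[[-0.0,-0.001,0.014],[0.0,0.0001,-0.0001],0.3],
[[-0.0,-0.001,0.014],[0.0,0.0001,-0.0001],0.3],
[[-0.0,-0.001,0.014],[0.0,0.0001,-0.0001],0.3],
```

Call:
{"op": "apply_moves", "data": {
  "steps": [
    [[0, 0, 0.014], [0, 0, 0], 0.3],
    [[0, 0, 0.014], [0, 0, 0], 0.3],
    [[0, 0, 0.014], [0, 0, 0], 0.3],
    [[0, 0, 0.014], [0, 0, 0], 0.3],
    [[0, 0, 0.014], [0, 0, 0], 0.3],
    [[0, 0, 0.014], [0, 0, 0], 0.3],
    [[0, 0, 0.002], [0, 0, 0], 0.3],
    [[0, 0, 0], [0, 0, 0], 0.3]
  ]
}}

```text
clock: 9.52
eef_pos: [0.519, -0.2379, 0.0586]
tool_rot: [0.131, 0.957, -0.035, 0.257]
ft_force: [-4.0, 2.0, 3.5]
grip_width: 0.0546
grasp_force: 65.9
```

Run:
```python
from h import *
p,d=camera('side');o=st(); cass(); print('F mag',(magR().T@o['ft_force']).round(1))
M=((cloud('side',d)-MO)@magR())*1000; hsv=cv2.cvtColor(p,cv2.COLOR_RGB2HSV)
top=(abs(M[...,2]+5)<8)&(M[...,0]<-24)&(M[...,0]>-65)&(hsv[...,0]>95)&(hsv[...,0]<130)&(abs(M[...,1])<22)
q=M[top]; print(len(q),'top plane z=ax+by+c',np.linalg.lstsq(np.c_[q[:,:2],np.ones(len(q))],q[:,2],rcond=None)[0].round(3),np.median(q,0).round(1))
```

```text
9.57 [ 0.519  -0.2379  0.0586] F [-5.1  3.7  3.9] w 0.0547 g 65.9 j [-0.49  0.22 -0.66  0.17  0.11 -0.19]
cassette in mag mm [-79.2   0.6 -15.6] rot err tool deg [-0.01 -0.12  0.07]
F mag [-3.1  2.2  6.3]
463 top plane z=ax+by+c [-4.800e-02 -5.000e-03 -8.112e+00] [-45.8  -0.4  -5.7]
```

Call:
{"op": "apply_moves", "data": {
  "steps": [
    [[-0.02, 0, 0], [0, 0, 0], 0.3],
    [[-0.02, 0, 0], [0, 0, 0], 0.3],
    [[-0.02, 0, 0], [0, 0, 0], 0.3],
    [[-0.02, 0, 0], [0, 0, 0], 0.3],
    [[-0.02, 0, 0], [0, 0, 0], 0.3],
    [[-0.02, 0, 0], [0, 0, 0], 0.3],
    [[-0.016, 0, 0], [0, 0, 0], 0.3],
    [[0, 0, 0], [0, 0, 0], 0.3]
  ]
}}

```text
clock: 10.23
eef_pos: [0.5421, -0.2449, 0.073]
tool_rot: [0.131, 0.957, -0.035, 0.258]
ft_force: [-4.0, 1.2, 3.9]
grip_width: 0.0548
grasp_force: 66.0
```

Run:
```python
from h import *
o=st(); cass(); print('F mag',(magR().T@o['ft_force']).round(1))
```

```text
10.23 [ 0.5421 -0.2449  0.073 ] F [-4.   1.2  3.9] w 0.0548 g 66.0 j [-0.48  0.23 -0.59  0.23  0.1  -0.18]
cassette in mag mm [-51.1   0.  -15.2] rot err tool deg [ 0.05 -0.19  0.08]
F mag [-1.7  0.1  5.5]
```

Call:
{"op": "apply_moves", "data": {
  "steps": [
    [[-0.005, 0, 0], [0, 0, 0], 0.3],
    [[-0.005, 0, 0], [0, 0, 0], 0.3],
    [[0, 0, 0], [0, 0, 0], 0.3],
    [[0, 0, 0], [0, 0, 0], 1],
    [[0, 0, 0], [0, 0, 0], 1],
    [[0, 0, 0], [0, 0, 0], 1],
    [[0, 0, 0], [0, 0, 0], 1],
    [[0, 0, 0], [0, 0, 0], 1]
  ]
}}

```text
clock: 10.9
eef_pos: [0.5438, -0.2451, 0.0738]
tool_rot: [0.131, 0.957, -0.035, 0.258]
ft_force: [0.0, -0.4, 0.1]
grip_width: 0.0852
grasp_force: 0.0
```

Run:
```python
from h import *
p,d=camera('side');o=st(); cass(); print('F mag',(magR().T@o['ft_force']).round(1))
M=((cloud('side',d)-MO)@magR())*1000; hsv=cv2.cvtColor(p,cv2.COLOR_RGB2HSV)
top=(abs(M[...,2]+2)<8)&(M[...,0]<-5)&(M[...,0]>-65)&(hsv[...,0]>95)&(hsv[...,0]<130)&(abs(M[...,1])<22)
q=M[top]; print(len(q),np.linalg.lstsq(np.c_[q[:,:2],np.ones(len(q))],q[:,2],rcond=None)[0].round(3),np.median(q,0).round(1),np.percentile(q,[2,98],axis=0).round(1))
cv2.imwrite('pics/s6.png',cv2.convertScaleAbs(cv2.resize(p[254:384,250:410,::-1],None,fx=4.5,fy=4.5,interpolation=cv2.INTER_CUBIC),alpha=1.5))
```

```text
10.95 [ 0.5437 -0.245   0.0737] F [-0.1 -0.1 -0.4] w 0.0853 g 0.0 j [-0.48  0.23 -0.59  0.23  0.1  -0.18]
cassette in mag mm [-49.4   0.3 -15.4] rot err tool deg [ 0.02 -0.18  0.07]
F mag [-0.2 -0.1 -0.3]
644 [ 0.002 -0.002  0.719] [-38.8   0.3   0.6] [[-63.8 -20.5  -1.7]
 [ -7.2  21.    2.8]]
```

View pics/s6.png

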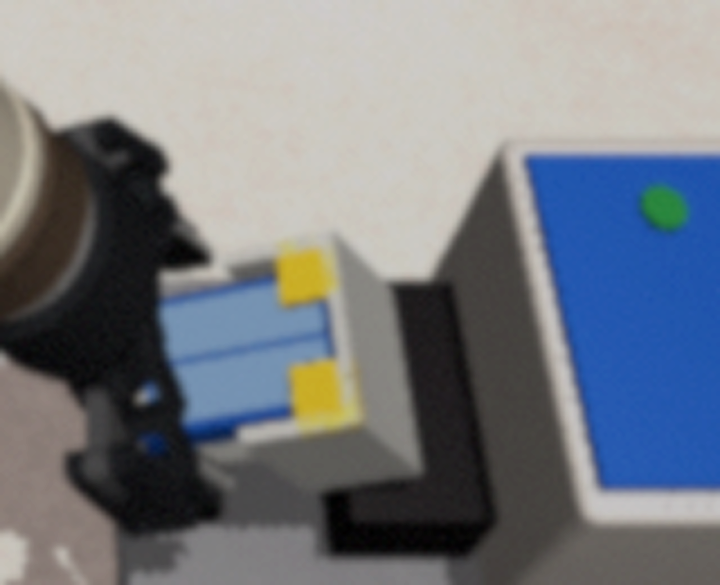

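The side picture shows blue under both yellow lips, flat (plane slope 0.002, top at the lips' level), at the back wall, with the gripper open. I retreat along the magazine's +z and work out the screen's line for the next approach.

Call:
{"op": "apply_moves", "data": {
  "steps": [
    [[0, 0, -0.04], [0, 0, 0], 1],
    [[0, 0, -0.1], [0, 0, 0], 1],
    [[0, 0, -0.13], [0, 0, 0], 1],
    [[0, 0, -0.13], [0, 0, 0], 1],
    [[0, 0, -0.13], [0, 0, 0], 1],
    [[0, 0, -0.13], [0, 0, 0], 1],
    [[0, 0, -0.05], [0, 0, 0], 1],
    [[0, 0, 0], [0, 0, 0], 1]
  ]
}}

```text
clock: 11.62
eef_pos: [0.4753, -0.2265, 0.2005]
tool_rot: [0.131, 0.956, -0.036, 0.261]
ft_force: [0.3, -0.9, -0.3]
grip_width: 0.0854
grasp_force: 0.0
```

Run:
```python
from h import *
z=np.load('side0.npz'); p,P=z['p'],z['P']; hsv=cv2.cvtColor(p,cv2.COLOR_RGB2HSV)
m=(hsv[...,0]>45)&(hsv[...,0]<80)&(hsv[...,1]>90)&(abs(P[...,2]-.158)<.008)&(P[...,1]>-.05)
n,l,s,c=cv2.connectedComponentsWithStats(m.astype(np.uint8)); i=1+np.argmax(s[1:,4]); q=P[l==i]
print('screen top',len(q),cv2.minAreaRect((q[:,:2]*1000).astype(np.float32)))
o=st(); cass()
Ro=caR(-23)@FLIP; T=R.from_quat(o['tool_rot']).as_matrix()
c=np.array([.516,.166,.01]); t=c-Ro@CT; t[2]=.15; print(t)
w=(R.from_matrix(T).inv()*R.from_matrix(Ro)).as_rotvec(); half=T@R.from_rotvec(w*.6).as_matrix()
mid=np.array([.47,.0,.235])
plan([(mid,half,8),([t[0]-.01,t[1],.17],Ro,8)],1)
```

```text
screen top 589 ((1455.8372802734375, 610.5994873046875), (595.2127685546875, 13.379158020019531), 89.89535522460938)
11.62 [ 0.4753 -0.2265  0.2005] F [ 0.3 -0.9 -0.3] w 0.0854 g 0.0 j [-0.52 -0.08 -0.54  0.59  0.12 -0.22]
cassette in mag mm [-47.6  -0.  129.9] rot err tool deg [ 0.11 -0.52  0.05]
[0.50207521 0.17158482 0.15      ]
max mm 28.7 deg 2.35
[[0.025,0.135,-0.04],[0.0008,0.0127,0.003],1],
[[0.027,0.135,-0.039],[0.0008,0.0127,0.003],1],
[[0.03,0.135,-0.038],[0.0008,0.0127,0.003],1],
[[0.033,0.134,-0.037],[0.0008,0.0127,0.003],1],
[[0.036,0.134,-0.036],[0.0008,0.0127,0.003],1],
[[0.038,0.133,-0.035],[0.0008,0.0127,0.003],1],
[[0.041,0.133,-0.034],[0.0008,0.0127,0.003],1],
[[0.044,0.133,-0.032],[0.0008,0.0127,0.003],1],
[[0.032,0.105,0.035],[0.0005,0.0085,0.002],1],
[[0.032,0.105,0.036],[0.0005,0.0085,0.002],1],
[[0.031,0.105,0.037],[0.0005,0.0085,0.002],1],
[[0.031,0.105,0.037],[0.0005,0.0085,0.002],1],
[[0.031,0.105,0.038],[0.0005,0.0085,0.002],1],
[[0.03,0.105,0.039],[0.0005,0.0085,0.002],1],
[[0.03,0.104,0.039],[0.0005,0.0085,0.002],1],
[[0.029,0.104,0.04],[0.0005,0.0085,0.002],1],
```

Call:
{"op": "apply_moves", "data": {
  "steps": [
    [[0.025, 0.135, -0.04], [0.0008, 0.0127, 0.003], 1],
    [[0.027, 0.135, -0.039], [0.0008, 0.0127, 0.003], 1],
    [[0.03, 0.135, -0.038], [0.0008, 0.0127, 0.003], 1],
    [[0.033, 0.134, -0.037], [0.0008, 0.0127, 0.003], 1],
    [[0.036, 0.134, -0.036], [0.0008, 0.0127, 0.003], 1],
    [[0.038, 0.133, -0.035], [0.0008, 0.0127, 0.003], 1],
    [[0.041, 0.133, -0.034], [0.0008, 0.0127, 0.003], 1],
    [[0.044, 0.133, -0.032], [0.0008, 0.0127, 0.003], 1]
  ]
}}

```text
clock: 12.28
eef_pos: [0.469, 0.0021, 0.2311]
tool_rot: [0.173, 0.98, -0.014, 0.101]
ft_force: [-0.2, 0.4, -0.2]
grip_width: 0.085
grasp_force: 0.0
```

Call:
{"op": "apply_moves", "data": {
  "steps": [
    [[0.032, 0.11, 0.025], [0.0005, 0.0085, 0.002], 1],
    [[0.032, 0.11, 0.025], [0.0005, 0.0085, 0.002], 1],
    [[0.031, 0.11, 0.03], [0.0005, 0.0085, 0.002], 1],
    [[0.031, 0.11, 0.037], [0.0005, 0.0085, 0.002], 1],
    [[0.031, 0.11, 0.038], [0.0005, 0.0085, 0.002], 1],
    [[0.03, 0.11, 0.039], [0.0005, 0.0085, 0.002], 1],
    [[0.03, 0.11, 0.039], [0.0005, 0.0085, 0.002], 1],
    [[0.01, 0.05, 0.02], [0.0005, 0.0085, 0.002], 1]
  ]
}}

```text
clock: 12.95
eef_pos: [0.4915, 0.1704, 0.1745]
tool_rot: [0.198, 0.98, 0.001, -0.005]
ft_force: [0.2, 0.3, 0.0]
grip_width: 0.0854
grasp_force: 0.0
```

Run:
```python
from h import *
camera('scene'); camera('scene'); camera('scene'); o=st()
C=cal('wrist'); p,d=camera('wrist'); P=cloud('wrist',d,C); cv2.imwrite('pics/w7.png',p[...,::-1])
hsv=cv2.cvtColor(p,cv2.COLOR_RGB2HSV)
top=((P[...,2]>.015)&(P[...,2]<.03)&(d>0)).astype(np.uint8)
n,l,s,c=cv2.connectedComponentsWithStats(top)
for i in range(1,n):
    if s[i,4]>1500:
        q=P[l==i]; r=cv2.minAreaRect((q[:,:2]*1000).astype(np.float32)); print(s[i],np.median(q[:,2]).round(4),np.round(r[0],1),np.round(r[1],1),round(r[2],2),np.median(p[l==i],0))
g=(hsv[...,0]>45)&(hsv[...,0]<80)&(hsv[...,1]>90)&(abs(P[...,2]-.16)<.012); q=P[g]; print('screen',g.sum(),cv2.minAreaRect((q[:,:2]*1000).astype(np.float32)) if len(q) else '')
```

```text
13.1 [0.4918 0.1683 0.175 ] F [-0.7 -0.3  0.1] w 0.0854 g 0.0 j [ 0.33  0.31 -0.01  1.26  0.01  0.73]
[  98    0   78  115 5892] 0.0214 [328.   96.9] [ 56.6 100.1] 45.52 [169.  27.  24.]
[ 265    0   72   52 1921] 0.0257 [365.9 264.5] [71.6 45.8] 66.87 [123. 124. 101.]
[ 241  152   50   82 3904] 0.0216 [514.6 164.2] [56.1 99. ] 67.14 [158. 128. 108.]
[   8  157   60   87 2328] 0.0218 [420.  -91.1] [ 56.7 100.7] 48.92 [ 96.  40. 124.]
screen 2129 ((459.5543518066406, 28.126323699951172), (82.20011138916016, 11.741416931152344), 1.1662324666976929)
```

View pics/w7.png

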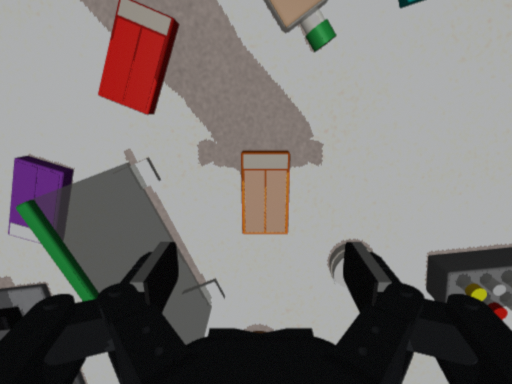

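Candidates in the wrist picture are orange (265,192), red (139,55) and purple (40,195). The orange one fits: it measures 56 x 99 mm with its white label at (265,160), in the -x direction. The screen lies clear at y ≈ 0.03 and the dishes are clear too. Now I descend.

Run:
```python
from h import *
Ro=caR(-22.86)@FLIP; t=np.array([.5148,.1642,.010])-Ro@CT; print(t,bot.get_obs()['eef_pos'])
t[2]=.010
plan([(t,Ro,7)],1)
```

```text
[ 0.5008616   0.16975077 -0.0197    ] [0.49166087 0.16770596 0.1757052 ]
max mm 23.6 deg 0.07
[[-0.006,0.004,0.118],[-0.0,-0.0004,-0.0],1],
[[-0.006,0.004,0.118],[-0.0,-0.0004,-0.0],1],
[[-0.006,0.004,0.118],[-0.0,-0.0004,-0.0],1],
[[-0.006,0.004,0.118],[-0.0,-0.0004,-0.0],1],
[[-0.006,0.004,0.118],[-0.0,-0.0004,-0.0],1],
[[-0.006,0.004,0.118],[-0.0,-0.0004,-0.0],1],
[[-0.006,0.004,0.118],[-0.0,-0.0004,-0.0],1],
```

Call:
{"op": "apply_moves", "data": {
  "steps": [
    [[-0.006, 0.004, 0.118], [0, -0.0004, 0], 1],
    [[-0.006, 0.004, 0.118], [0, -0.0004, 0], 1],
    [[-0.006, 0.004, 0.118], [0, -0.0004, 0], 1],
    [[-0.006, 0.004, 0.118], [0, -0.0004, 0], 1],
    [[-0.006, 0.004, 0.118], [0, -0.0004, 0], 1],
    [[-0.006, 0.004, 0.118], [0, -0.0004, 0], 1],
    [[-0.006, 0.004, 0.118], [0, -0.0004, 0], 1],
    [[0, 0, 0], [0, 0, 0], 1]
  ]
}}

```text
clock: 13.82
eef_pos: [0.4978, 0.1681, 0.0078]
tool_rot: [0.199, 0.98, -0.002, -0.002]
ft_force: [-1.5, -1.3, -0.9]
grip_width: 0.0855
grasp_force: 0.0
```

Run:
```python
from h import *
camera('wrist');camera('wrist'); o=st()
P=cloud('wrist',camera('wrist')[1]); 
top=((P[...,2]>.015)&(P[...,2]<.026)).astype(np.uint8)
n,l,s,c=cv2.connectedComponentsWithStats(top); 
for i in range(1,n):
    if s[i,4]>4000: q=P[l==i]; print(s[i],cv2.minAreaRect((q[:,:2]*1000).astype(np.float32)))
Ro=caR(-22.86)@FLIP; t=np.array([.5148,.1642,.010])-Ro@CT
plan([(t,Ro,3)],1)
```

```text
13.92 [0.5007 0.1693 0.0117] F [ 0.2 -0.2  0.7] w 0.0856 g 0.0 j [ 0.33  0.47 -0.23  0.87 -0.    0.73]
[  212   177   100   150 13680] ((515.8692626953125, 164.86831665039062), (56.193782806396484, 100.43177032470703), 67.27631378173828)
max mm 10.8 deg 0.07
[[0.002,-0.001,0.054],[0.0002,0.0003,-0.0002],1],
[[0.002,-0.001,0.054],[0.0002,0.0003,-0.0002],1],
[[0.002,-0.001,0.054],[0.0002,0.0003,-0.0002],1],
```

Call:
{"op": "apply_moves", "data": {
  "steps": [
    [[0, 0, 0.052], [0, 0, 0], 1],
    [[0, 0, 0.052], [0, 0, 0], 1],
    [[0, 0, 0.052], [0, 0, 0], 1],
    [[0, 0, 0], [0, 0, 0], 1],
    [[0, 0, 0], [0, 0, 0], 1],
    [[0, 0, 0], [0, 0, 0], 0.3],
    [[0, 0, 0], [0, 0, 0], 0.3],
    [[0, 0, 0], [0, 0, 0], 0.3]
  ]
}}

```text
clock: 14.63
eef_pos: [0.5023, 0.1706, -0.0188]
tool_rot: [0.199, 0.98, 0.001, 0.002]
ft_force: [0.5, -0.1, 0.3]
grip_width: 0.0546
grasp_force: 64.5
```

Call:
{"op": "apply_moves", "data": {
  "steps": [
    [[0, 0, 0], [0, 0, 0], 0.3],
    [[0, 0, 0], [0, 0, 0], 0.3],
    [[0, 0, 0], [0, 0, 0], 0.3],
    [[0, 0, 0], [0, 0, 0], 0.3],
    [[0, 0, 0], [0, 0, 0], 0.3],
    [[0, 0, 0], [0, 0, 0], 0.3],
    [[0, 0, 0], [0, 0, 0], 0.3],
    [[0, 0, 0], [0, 0, 0], 0.3]
  ]
}}

```text
clock: 15.3
eef_pos: [0.5023, 0.1706, -0.0189]
tool_rot: [0.199, 0.98, 0.001, 0.002]
ft_force: [0.7, 0.9, 5.4]
grip_width: 0.0546
grasp_force: 65.3
```

Run:
```python
from h import *
o=st(); Rt=R.from_quat(o['tool_rot']).as_matrix(); print('CT',(Rt.T@(np.array([.5155,.1647,.01])-o['eef_pos'])).round(4), np.degrees(np.arctan2(Rt[1,1],Rt[0,1])))
```

```text
15.3 [ 0.5023  0.1706 -0.0189] F [0.7 0.9 5.4] w 0.0546 g 65.3 j [ 0.33  0.51 -0.26  0.8  -0.    0.73]
CT [-0.0145 -0.0002 -0.0289] 67.07320281669195
```

Call:
{"op": "apply_moves", "data": {
  "steps": [
    [[0, 0, -0.14], [0, 0, 0], 0.3],
    [[0, 0, -0.18], [0, 0, 0], 0.3],
    [[0, 0, -0.18], [0, 0, 0], 0.3],
    [[0, 0, -0.18], [0, 0, 0], 0.3],
    [[0, 0, -0.18], [0, 0, 0], 0.3],
    [[0, 0, -0.18], [0, 0, 0], 0.3],
    [[0, 0, -0.18], [0, 0, 0], 0.3],
    [[0, 0, 0], [0, 0, 0], 0.3]
  ]
}}

```text
clock: 15.97
eef_pos: [0.5045, 0.1713, 0.2319]
tool_rot: [0.199, 0.98, 0.004, 0.006]
ft_force: [1.9, 0.8, -0.2]
grip_width: 0.0546
grasp_force: 64.6
```

```bash
sed -i 's/^CT=.*/CT=np.array([-.0147,0,-.0295])/' h.py
python3 - <<'E'
from h import *
o=st(); t=eef_for([-.08,0,.09]); T=magR()@FLIP; Rm=R.from_quat(o['tool_rot']).as_matrix()
w=(R.from_matrix(Rm).inv()*R.from_matrix(T)).as_rotvec(); half=Rm@R.from_rotvec(w*.4).as_matrix()
plan([([.48,-.03,.235],half,8),(t,T,8)],.3)
E
```

```text
15.97 [0.5045 0.1713 0.2319] F [ 1.9  0.8 -0.2] w 0.0546 g 64.6 j [ 0.33  0.29  0.11  1.38 -0.    0.73]
max mm 26.6 deg 2.26
[[-0.035,-0.122,-0.003],[-0.0004,-0.0081,-0.0021],0.3],
[[-0.034,-0.122,-0.002],[-0.0004,-0.0081,-0.0021],0.3],
[[-0.033,-0.122,-0.001],[-0.0004,-0.0081,-0.0021],0.3],
[[-0.033,-0.122,-0.001],[-0.0004,-0.0081,-0.0021],0.3],
[[-0.032,-0.123,0.0],[-0.0004,-0.0081,-0.0021],0.3],
[[-0.031,-0.123,0.001],[-0.0004,-0.0081,-0.0021],0.3],
[[-0.03,-0.123,0.001],[-0.0004,-0.0081,-0.0021],0.3],
[[-0.029,-0.123,0.002],[-0.0004,-0.0081,-0.0021],0.3],
[[-0.022,-0.117,0.058],[-0.0006,-0.0122,-0.003],0.3],
[[-0.019,-0.118,0.058],[-0.0006,-0.0122,-0.003],0.3],
[[-0.015,-0.118,0.059],[-0.0006,-0.0122,-0.003],0.3],
[[-0.012,-0.118,0.059],[-0.0006,-0.0122,-0.003],0.3],
[[-0.009,-0.118,0.059],[-0.0006,-0.0122,-0.003],0.3],
[[-0.005,-0.119,0.059],[-0.0006,-0.0122,-0.003],0.3],
[[-0.002,-0.119,0.059],[-0.0006,-0.0122,-0.003],0.3],
[[0.001,-0.119,0.059],[-0.0006,-0.0122,-0.003],0.3],
```

Call:
{"op": "apply_moves", "data": {
  "steps": [
    [[-0.035, -0.122, -0.003], [-0.0004, -0.0081, -0.0021], 0.3],
    [[-0.034, -0.122, -0.002], [-0.0004, -0.0081, -0.0021], 0.3],
    [[-0.033, -0.122, -0.001], [-0.0004, -0.0081, -0.0021], 0.3],
    [[-0.033, -0.122, -0.001], [-0.0004, -0.0081, -0.0021], 0.3],
    [[-0.032, -0.123, 0], [-0.0004, -0.0081, -0.0021], 0.3],
    [[-0.031, -0.123, 0.001], [-0.0004, -0.0081, -0.0021], 0.3],
    [[-0.03, -0.123, 0.001], [-0.0004, -0.0081, -0.0021], 0.3],
    [[-0.029, -0.123, 0.002], [-0.0004, -0.0081, -0.0021], 0.3]
  ]
}}

```text
clock: 16.63
eef_pos: [0.4754, -0.032, 0.2276]
tool_rot: [0.172, 0.98, -0.015, 0.101]
ft_force: [0.5, -0.1, -1.5]
grip_width: 0.0549
grasp_force: 64.5
```

Call:
{"op": "apply_moves", "data": {
  "steps": [
    [[-0.022, -0.117, 0.03], [-0.0006, -0.0122, -0.003], 0.3],
    [[-0.019, -0.118, 0.058], [-0.0006, -0.0122, -0.003], 0.3],
    [[-0.015, -0.118, 0.059], [-0.0006, -0.0122, -0.003], 0.3],
    [[-0.012, -0.118, 0.059], [-0.0006, -0.0122, -0.003], 0.3],
    [[-0.009, -0.118, 0.059], [-0.0006, -0.0122, -0.003], 0.3],
    [[-0.005, -0.119, 0.059], [-0.0006, -0.0122, -0.003], 0.3],
    [[-0.002, -0.119, 0.059], [-0.0006, -0.0122, -0.003], 0.3],
    [[0.001, -0.08, 0.04], [-0.0006, -0.0122, -0.003], 0.3]
  ]
}}

```text
clock: 17.3
eef_pos: [0.4608, -0.2182, 0.1514]
tool_rot: [0.13, 0.959, -0.038, 0.25]
ft_force: [0.5, 0.6, -1.1]
grip_width: 0.0544
grasp_force: 64.5
```

Run:
```python
from h import *
[camera('scene') for _ in range(5)]; o=st(); cass()
P=cloud('wrist',camera('wrist')[1]); T=((P-o['eef_pos'])@R.from_quat(o['tool_rot']).as_matrix())*1000
q=T[240:325,215:310].reshape(-1,3); q=q[(abs(q[:,2]+39)<8)]; print('top z',np.median(q[:,2]),'label end x',np.percentile(T[(abs(T[...,2]+32)<4)&(abs(T[...,1])<15)&(T[...,0]>25)][:,0],[5,50,95]))
plan([(eef_for([-.079,0,.028]),magR()@FLIP,5)],.3)
```

```text
17.55 [ 0.4625 -0.2166  0.1532] F [-0.2  0.3 -1.2] w 0.0549 g 64.5 j [-0.51 -0.04 -0.63  0.48  0.11 -0.21]
cassette in mag mm [-83.8   5.9  95.9] rot err tool deg [ 0.32  0.73 -0.13]
top z -40.58302420625363 label end x [33.99898758 34.28022945 34.58797095]
max mm 13.7 deg 0.14
[[-0.005,-0.006,0.068],[-0.0003,-0.0007,0.0002],0.3],
[[-0.005,-0.006,0.068],[-0.0003,-0.0007,0.0002],0.3],
[[-0.005,-0.006,0.068],[-0.0003,-0.0007,0.0002],0.3],
[[-0.005,-0.006,0.068],[-0.0003,-0.0007,0.0002],0.3],
[[-0.004,-0.006,0.068],[-0.0003,-0.0007,0.0002],0.3],
```

Call:
{"op": "apply_moves", "data": {
  "steps": [
    [[-0.005, -0.006, 0.067], [-0.0003, -0.0007, 0.0002], 0.3],
    [[-0.005, -0.006, 0.067], [-0.0003, -0.0007, 0.0002], 0.3],
    [[-0.005, -0.006, 0.067], [-0.0003, -0.0007, 0.0002], 0.3],
    [[-0.005, -0.006, 0.067], [-0.0003, -0.0007, 0.0002], 0.3],
    [[-0.004, -0.006, 0.067], [-0.0003, -0.0007, 0.0002], 0.3],
    [[0, 0, 0], [0, 0, 0], 0.3],
    [[0, 0, 0], [0, 0, 0], 0.3],
    [[0, 0, 0], [0, 0, 0], 0.3]
  ]
}}

```text
clock: 18.27
eef_pos: [0.4975, -0.2324, 0.0982]
tool_rot: [0.13, 0.957, -0.035, 0.256]
ft_force: [-0.6, 0.6, -1.2]
grip_width: 0.0548
grasp_force: 64.5
```

Run:
```python
from h import *
[camera('side') for _ in range(3)]; p,d=camera('side'); o=st(); cass()
M=((cloud('side',d)-MO)@magR())*1000; hsv=cv2.cvtColor(p,cv2.COLOR_RGB2HSV)
top=(abs(M[...,2]-38)<7)&(M[...,0]<-24)&(M[...,0]>-70)&(hsv[...,1]>60)&(hsv[...,0]<20)
print(top.sum(),np.percentile(M[top],[1,50,99],axis=0).round(1))
b=(abs(M[...,2]-2)<10)&(M[...,0]<-5)&(M[...,0]>-30)&(hsv[...,0]>95)&(hsv[...,0]<130); print('blue',b.sum(),np.percentile(M[b],[1,50,99],axis=0).round(1))
plan([(eef_for([-.079,0,-.0155]),magR()@FLIP,10)],.3)
```

```text
18.47 [ 0.4972 -0.233   0.0984] F [-0.3  0.1 -1.4] w 0.0548 g 64.5 j [-0.51  0.11 -0.66  0.29  0.12 -0.2 ]
cassette in mag mm [-78.9  -0.8  29.8] rot err tool deg [ 0.08 -0.05  0.  ]
767 [[-69.4 -29.4  32. ]
 [-47.6  -4.2  39.6]
 [-29.   25.6  42.1]]
blue 231 [[-29.7 -28.3  -2.2]
 [-22.7  -0.4   0.7]
 [ -5.5  25.4   3.8]]
max mm 4.6 deg 0.00
[[0.0,0.0,0.023],[-0.0,0.0,-0.0],0.3],
[[0.0,0.0,0.023],[-0.0,0.0,-0.0],0.3],
[[0.0,0.0,0.023],[-0.0,0.0,-0.0],0.3],
[[0.0,0.0,0.023],[-0.0,0.0,-0.0],0.3],
[[0.0,0.0,0.023],[-0.0,0.0,-0.0],0.3],
[[0.0,0.0,0.023],[-0.0,0.0,-0.0],0.3],
[[0.0,0.0,0.023],[-0.0,0.0,-0.0],0.3],
[[0.0,0.0,0.023],[-0.0,0.0,-0.0],0.3],
[[0.0,0.0,0.023],[-0.0,0.0,-0.0],0.3],
[[0.0,0.0,0.023],[-0.0,0.0,-0.0],0.3],
```

Call:
{"op": "apply_moves", "data": {
  "steps": [
    [[0, 0.002, 0.02], [0, 0, 0], 0.3],
    [[0, 0.002, 0.023], [0, 0, 0], 0.3],
    [[0, 0, 0.023], [0, 0, 0], 0.3],
    [[0, 0, 0.023], [0, 0, 0], 0.3],
    [[0, 0, 0.023], [0, 0, 0], 0.3],
    [[0, 0, 0.023], [0, 0, 0], 0.3],
    [[0, 0, 0], [0, 0, 0], 0.3],
    [[0, 0, 0], [0, 0, 0], 0.3]
  ]
}}

```text
clock: 19.13
eef_pos: [0.51, -0.2358, 0.0737]
tool_rot: [0.131, 0.957, -0.035, 0.256]
ft_force: [-3.7, 0.9, 2.6]
grip_width: 0.0544
grasp_force: 65.2
```

Run:
```python
from h import *
o=st(); cass(); print('F mag',(magR().T@o['ft_force']).round(1))
```

```text
19.13 [ 0.51   -0.2358  0.0737] F [-3.7  0.9  2.6] w 0.0544 g 65.2 j [-0.5   0.18 -0.66  0.22  0.11 -0.2 ]
cassette in mag mm [-79.9  -0.1   1.8] rot err tool deg [0.06 0.06 0.03]
F mag [-1.9 -0.1  4.1]
```

Call:
{"op": "apply_moves", "data": {
  "steps": [
    [[0, 0, 0.014], [0, 0, 0], 0.3],
    [[0, 0, 0.014], [0, 0, 0], 0.3],
    [[0, 0, 0.014], [0, 0, 0], 0.3],
    [[0, 0, 0.014], [0, 0, 0], 0.3],
    [[0, 0, 0.014], [0, 0, 0], 0.3],
    [[0, 0, 0.014], [0, 0, 0], 0.3],
    [[0, 0, 0.002], [0, 0, 0], 0.3],
    [[0, 0, 0], [0, 0, 0], 0.3]
  ]
}}

```text
clock: 19.8
eef_pos: [0.5183, -0.2381, 0.0589]
tool_rot: [0.131, 0.957, -0.035, 0.256]
ft_force: [-5.3, 1.6, 4.6]
grip_width: 0.0544
grasp_force: 65.5
```

Run:
```python
from h import *
p,d=camera('side');o=st(); cass(); print('F mag',(magR().T@o['ft_force']).round(1))
M=((cloud('side',d)-MO)@magR())*1000; hsv=cv2.cvtColor(p,cv2.COLOR_RGB2HSV)
top=(abs(M[...,2]+4)<8)&(M[...,0]<-32)&(M[...,0]>-65)&(hsv[...,1]>50)&(hsv[...,0]<20)&(abs(M[...,1])<20)
q=M[top]; print(len(q),np.linalg.lstsq(np.c_[q[:,:2],np.ones(len(q))],q[:,2],rcond=None)[0].round(3),np.median(q,0).round(1))
b=(M[...,2]>-40)&(M[...,2]<3)&(M[...,0]<-5)&(M[...,0]>-27)&(hsv[...,0]>95)&(hsv[...,0]<130)&(abs(M[...,1])<28); print('blue',b.sum(),np.percentile(M[b],[3,50,97],axis=0).round(1))
```

```text
19.85 [ 0.5182 -0.2381  0.059 ] F [-5.   2.   5.2] w 0.0545 g 65.5 j [-0.49  0.22 -0.66  0.18  0.11 -0.19]
cassette in mag mm [-79.8  -0.1 -15.3] rot err tool deg [0.07 0.05 0.02]
F mag [-2.   0.6  7.2]
376 [-0.007  0.008 -5.635] [-47.8  -0.8  -5.3]
blue 103 [[-26.7   1.1 -27.6]
 [-18.9  10.6 -25. ]
 [-10.9  20.5 -23.2]]
```

Orange is flat 5 mm below the lips and blue is flat beneath it (top at -25). Now I slide it home.

Call:
{"op": "apply_moves", "data": {
  "steps": [
    [[-0.02, 0, 0], [0, 0, 0], 0.3],
    [[-0.02, 0, 0], [0, 0, 0], 0.3],
    [[-0.02, 0, 0], [0, 0, 0], 0.3],
    [[-0.02, 0, 0], [0, 0, 0], 0.3],
    [[-0.02, 0, 0], [0, 0, 0], 0.3],
    [[-0.02, 0, 0], [0, 0, 0], 0.3],
    [[-0.02, 0, 0], [0, 0, 0], 0.3],
    [[0, 0, 0], [0, 0, 0], 0.3]
  ]
}}

```text
clock: 20.52
eef_pos: [0.5418, -0.2448, 0.0733]
tool_rot: [0.131, 0.957, -0.036, 0.256]
ft_force: [-4.2, 1.1, 4.9]
grip_width: 0.0546
grasp_force: 65.5
```

Run:
```python
from h import *
o=st(); cass(); print('F mag',(magR().T@o['ft_force']).round(1))
```

```text
20.52 [ 0.5418 -0.2448  0.0733] F [-4.2  1.1  4.9] w 0.0546 g 65.5 j [-0.48  0.23 -0.59  0.24  0.1  -0.18]
cassette in mag mm [-51.5  -0.2 -15.1] rot err tool deg [0.08 0.04 0.02]
F mag [-1.3 -0.1  6.4]
```

Call:
{"op": "apply_moves", "data": {
  "steps": [
    [[-0.005, 0, 0], [0, 0, 0], 0.3],
    [[-0.005, 0, 0], [0, 0, 0], 0.3],
    [[0, 0, 0], [0, 0, 0], 0.3],
    [[0, 0, 0], [0, 0, 0], 1],
    [[0, 0, 0], [0, 0, 0], 1],
    [[0, 0, 0], [0, 0, 0], 1],
    [[0, 0, 0], [0, 0, 0], 1],
    [[0, 0, 0], [0, 0, 0], 1]
  ]
}}

```text
clock: 21.18
eef_pos: [0.5436, -0.2452, 0.0742]
tool_rot: [0.131, 0.957, -0.035, 0.256]
ft_force: [-1.1, 0.4, 0.2]
grip_width: 0.0851
grasp_force: 0.0
```

Call:
{"op": "apply_moves", "data": {
  "steps": [
    [[0, 0, 0], [0, 0, 0], 1],
    [[0, 0, -0.04], [0, 0, 0], 1],
    [[0, 0, -0.1], [0, 0, 0], 1],
    [[0, 0, -0.13], [0, 0, 0], 1],
    [[0, 0, -0.13], [0, 0, 0], 1],
    [[0, 0, -0.13], [0, 0, 0], 1],
    [[0, 0, -0.13], [0, 0, 0], 1],
    [[0, 0, 0], [0, 0, 0], 1]
  ]
}}

```text
clock: 21.85
eef_pos: [0.4806, -0.2282, 0.1944]
tool_rot: [0.13, 0.956, -0.037, 0.26]
ft_force: [1.3, -0.8, 0.5]
grip_width: 0.085
grasp_force: 0.0
```

Run:
```python
from h import *
p,d=camera('side');o=st()
M=((cloud('side',d)-MO)@magR())*1000; hsv=cv2.cvtColor(p,cv2.COLOR_RGB2HSV)
top=(abs(M[...,2])<8)&(M[...,0]<-5)&(M[...,0]>-95)&(hsv[...,1]>50)&(hsv[...,0]<20)&(abs(M[...,1])<22)
q=M[top]; print(len(q),np.linalg.lstsq(np.c_[q[:,:2],np.ones(len(q))],q[:,2],rcond=None)[0].round(3),np.median(q,0).round(1))
cv2.imwrite('pics/s8.png',cv2.convertScaleAbs(cv2.resize(p[254:384,250:410,::-1],None,fx=4.5,fy=4.5,interpolation=cv2.INTER_CUBIC),alpha=1.5))
```

```text
21.9 [ 0.4807 -0.2281  0.1925] F [ 0.3 -0.1  0.2] w 0.0855 g 0.0 j [-0.52 -0.06 -0.54  0.57  0.12 -0.21]
897 [ 0.003 -0.005  0.772] [-48.5  -0.2   0.6]
```

View pics/s8.png

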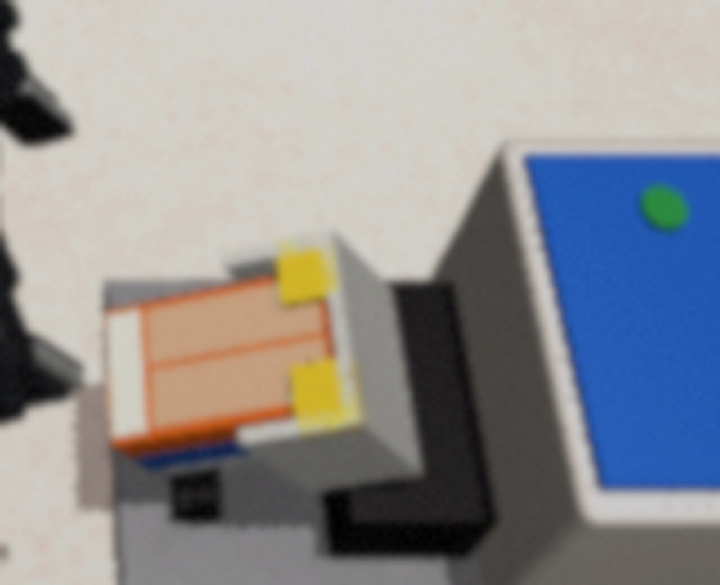

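Orange lies on top of blue under both lips, label (127,370) outward, flat, with the gripper clear. I hand the job in.

```bash
python3 -c "
from workcell import bot
print(bot.job_done())"
```

```text
the job is handed in; nothing more can be done
None
```

Both cassettes are in the magazine, blue below and orange on top, flat under the lips with label ends outward, and the job was handed in at about 22 s of the 70 s; no verdict came back.

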